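Build the outlet bracket on the pin fixture

TASK

Put the pipe-outlet bracket together on the pin fixture: lay the dark foot plate flat on the base over both pins (wide hole on the thick pin), then set the square-bodied casting on it midway between the two pins, squarely across the plate with its pipe socket pointing away from the robot, and slip the wide steel sleeve over the thick pin and the narrow brass sleeve over the thin pin, down onto the plate. Last lay the blue cover strap flat on top of both sleeves, its wide hole over the thick pin. Leave the steel cup and the roll of black tape where they are.

Things in the scene. Friction and masses are not known exactly. Their poses are not given: they have to be found in the camera images.
- fixture: Fixture base, a bright aluminium plate fixed to the table, 100 (x) x 270 (y) x 12 mm, a small screw near each corner. Origin: centre of its underside, on the table; x is its short side and points away from the robot (within about 0.25 rad), y its long side, z up. The two pins stand on its top face at (0, +80) and (0, -80) mm; which pin is at +y changes from start to start.
- pin_thick: Thick locating pin, bright steel, fixed upright in the base. 22 mm diameter up to 52 mm above the base's top, then a rounded, tapering nose that ends 68 mm above it. Origin: on the pin's axis at the base's top face; z up along the pin.
- pin_thin: Thin locating pin, bright steel, fixed upright in the base 160 mm from the thick one. 14 mm diameter up to 52 mm above the base's top, then a tapering nose that ends 68 mm above it. Origin: on the axis at the base's top face; z up.
- foot_plate: Foot plate, dark steel bar 60 (x) x 230 (y) x 8 mm, loose, about 0.4 kg, lying flat, with four small black dots at its ends. Two through holes on its long centre line: 27 mm wide at y = +80 mm (fits the thick pin), 19 mm at y = -80 mm (fits only the thin pin). Origin: centre of the underside; z up.
- cover_strap: Cover strap, blue painted bar 40 (x) x 210 (y) x 8 mm, loose, about 0.25 kg, lying flat. Through holes on its long centre line: 27 mm wide at y = +80 mm (thick pin), 19 mm at y = -80 mm (fits only the thin pin). Origin: centre of the underside; z up.
- outlet_casting: Light grey pipe-outlet casting, loose, about 0.24 kg, lying flat: a square block with a hole in its top and a round pipe socket on one side. 55 (x) x 84 (y) x 35 mm overall; the socket points to the casting's -y, the block is at the other end. Origin: middle of that outline, on the underside; z up. Grip it across its 55 mm width.
- sleeve_thick: Wide distance sleeve, bright steel tube standing upright, loose, about 0.2 kg: outside 48 mm, bore 27 mm, 38 mm high (fits over the thick pin). Origin: centre of the underside; z up.
- sleeve_thin: Narrow distance sleeve, brass tube standing upright, loose, about 0.12 kg: outside 36 mm, bore 19 mm, 38 mm high (fits over the thin pin only). Origin: centre of the underside; z up.
- steel_cup: Steel mug, 86 mm across and 95 mm high, with a handle; a bystander on the far left of the table. Origin: underside.
- tape_roll: Roll of black tape lying flat, 68 mm across and 19 mm high; a bystander on the far right of the table. Origin: underside, centre.
Not all that is in view belongs to the job. There is more than one size of the sleeve_thin; the one meant has the size given above.

How it is judged:
By the outcome, as a careful person would: the job done as asked, in the order asked, and still so for the second after the job is handed in, with the robot touching nothing.
It also fails if it takes over 136 s, if anything falls off the work surface, if the arm or the gripper's body presses on something with over 40 N, if the wrist force passes 120 N, or if a joint passes its speed limit or range.

ROBOT

A 7-joint arm with a two-finger parallel gripper is mounted at the origin on a cart in front of the work surface, level with it; the furniture and walls round the work are solid. World frame = base frame: x ahead of the robot, y to its left, z up, the work surface at z = 0. Lengths are in m, angles in rad, forces in N, time in s.
With the tool pointing down it reaches from about 0.4 to 0.9 m from the base axis. Payload 5.5 kg.
Tool frame: the origin (TCP) lies between the finger pads; the fingertips stand 19 mm ahead of it and the grasp point (between the pads) is the TCP; z points along the fingers, y is the direction in which the jaws open and shut (so a half turn about z gives the same grasp; the last joint's range is limited). The gripper opens to 85 mm and grips with 20 to 120 N. Pads are 22 mm wide; open, the fingers measure 114 mm over their backs; the gripper's body (76 mm by 85 mm) begins 54 mm behind the grasp point. The pads swing forward as they close: fully open they stand 13 mm farther back than shut.
Start: joints at [-1.049, 0.501, -0.427, 1.55, 0.221, 1.138, -0.21], TCP at [0.166, 0.628, 0.25] pointing down, gripper open.
Joint ranges: [-2.88, 2.88], [-0.31, 2.03], [-1.54, 1.56], [0.2, 2.42], [-1.41, 4.55], [0.19, 2.02], [-2.57, 2.57]. Speed limits (rad/s): [2.57, 2.57, 3.14, 3.14, 3.14, 3.14, 3.14].

INTERFACE

Orientations are given as [roll, pitch, yaw] about the fixed x, y, z axes, in that order (R = Rz(yaw) Ry(pitch) Rx(roll)).
In Python, from bench import robot gives the robot as it stands.
- The arm moves only by the tool play_rows, never from a script. Its argument "plan" is a list that holds one entry, the list of rows, each a list of 5 numbers: the shift along the tool's x, y, z in mm, then the turn about the tool's z in units of 8 degrees (1.0 is 8 degrees), then the closure, from 0 (fully open) to 1 (shut). In form: [[[x, y, z, roll, claw], ...]]. A call has 1 to 12 rows; each row is the pose to reach, as a shift and turn from the pose commanded when the call began, along the tool's axes at that moment; what a row does not reach only later rows make up. A row lasts 1/10 s, in which the tool goes at most 50 mm and 8.59 degrees, less where a joint would pass 70% of its speed; a pose out of reach is approached as far as the arm can. A call with a gripper value outside its range is refused whole. The fingers move at their own pace and stop on an object; the grip force is fixed at half the most. Time passes only in rows, so rows that repeat a pose let the fingers close. It gives the time, the measured TCP pose, the force and the opening at its end, in the units of the state.
- robot.read_state(): the state, without advancing time (a new reading comes with each control period).
- robot.read_camera(name): name is "scene" or "top"; returns the picture (400x640x3 uint8, red, green, blue); there is no depth.
- robot.get_calibration(name): a dict with "mtx" (3x3 intrinsics, pixels), "R" (3x3) and "t" (3): a world point X has camera coordinates R X + t. Camera axes: x right, y down, z forward; pixel columns grow to the right and rows downward; lengths in m; the calibration is good to about 2 mm. A picture is of the moment at which its call begins. get_calibration takes no time and is no camera call.
- robot.close_job(): hands the job in, once; it reports no verdict.
The state is a dict: "clock": time; "qpos": joint angles; "dq": joint speeds; "effort": joint torques, N m; "ee_pos": TCP position; "eef_rot": TCP orientation; "wrist_force": force on the tool from outside, world axes, zero at the start; "wrist_torque": the same for the moment, N m; "width": finger opening in m.
Only numpy, scipy, OpenCV 4.12 (cv2) and the standard library are available. Lean on these libraries where they do the work, as an engineer would, in place of code of your own. Each camera call takes 0.05 s, during which the arm holds its last target.

## Working session

There is one attempt and no reset: what is moved stays moved. The work goes in short steps, Python scripts to look and compute and a tool call to move; the robot and the scene stay as the last step left them, time stands still between calls to the robot, and variables do not carry over. Pictures are saved under pics/ and viewed, and the job is handed in when it is done.

Besides the shell and the picture viewer there is one more tool, called after "Emit:" as name(argument=value, ...) on one line, values as JSON. play_rows: Moves the arm, as the interface text tells. Its arguments: {"type":"object","properties":{"plan":{"type":"array","items":{"type":"array","items":{"type":"array","items":{"type":"number"}}}}},"required":["plan"]}

```bash
mkdir -p pics; ls
python3 - <<'E'
from bench import robot
import cv2
for n in("scene","top"):
    im=robot.read_camera(n); cv2.imwrite(f"pics/{n}0.png",im[:,:,::-1])
    c=robot.get_calibration(n); print(n,c)
s=robot.read_state(); print({k:s[k] for k in("clock","ee_pos","eef_rot","width","wrist_force")})
E
```

```text
pics
scene {'mtx': array([[369.6620956 ,   0.        , 319.06332297],
       [  0.        , 369.6620956 , 199.51849123],
       [  0.        ,   0.        ,   1.        ]]), 'R': array([[-0.78425541, -0.62031277, -0.0124708 ],
       [-0.46044743,  0.5953761 , -0.65841892],
       [ 0.41585047, -0.51062645, -0.75254834]]), 't': array([0.44763211, 0.26795948, 0.63752885])}
top {'mtx': array([[403.39278236,   0.        , 317.95492922],
       [  0.        , 403.39278236, 200.4583189 ],
       [  0.        ,   0.        ,   1.        ]]), 'R': array([[ 0.15573899, -0.98779679, -0.00169211],
       [-0.95654493, -0.15038379, -0.24981294],
       [ 0.24650995,  0.04052419, -0.96829264]]), 't': array([-0.079279  ,  0.5556118 ,  1.04563204])}
{'clock': 0.1, 'ee_pos': array([0.16622634, 0.62778334, 0.24935059]), 'eef_rot': array([-3.13985550e+00, -7.73524151e-05,  2.88287459e+00]), 'width': 0.08560391026955212, 'wrist_force': array([ 0.17279492, -0.13617622, -0.80642704])}
```

View pics/scene0.png

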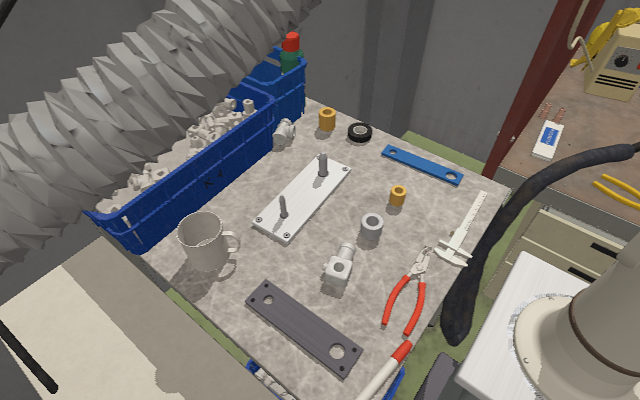

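View pics/top0.png

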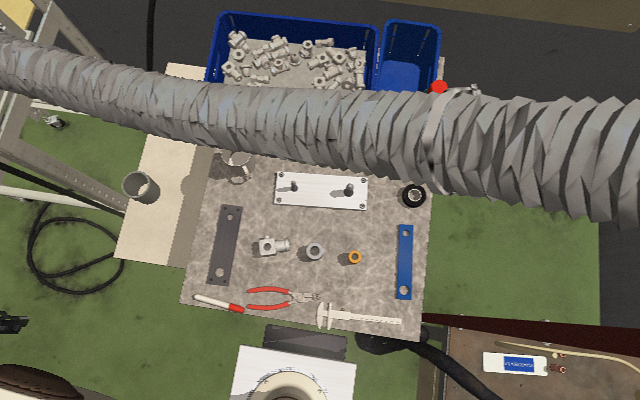

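```bash
cat > h.py <<'E'
import numpy as np,cv2
from bench import robot
C={n:robot.get_calibration(n) for n in("scene","top")}
def proj(n,X):
    c=C[n]; p=(np.atleast_2d(X)@c["R"].T+c["t"])@c["mtx"].T; return p[:,:2]/p[:,2:]
def ray(n,uv):
    c=C[n]; d=c["R"].T@np.linalg.inv(c["mtx"])@np.array([uv[0],uv[1],1.]); return -c["R"].T@c["t"],d
def onz(n,uv,z):
    o,d=ray(n,uv); return o+d*(z-o[2])/d[2]
def tri(uvs,uvt):
    A=[];b=[]
    for n,uv in(("scene",uvs),("top",uvt)):
        o,d=ray(n,uv); d/=np.linalg.norm(d); P=np.eye(3)-np.outer(d,d); A.append(P);b.append(P@o)
    x=np.linalg.lstsq(np.vstack(A),np.hstack(b),rcond=None)[0]
    return x,proj("scene",x)[0]-uvs,proj("top",x)[0]-uvt
def crop(im,x,y,w,h,k,f):
    c=im[y:y+h,x:x+w]; c=cv2.resize(c,None,fx=k,fy=k,interpolation=cv2.INTER_CUBIC)
    if c.ndim==3: c=c[:,:,::-1]
    cv2.imwrite(f,c)
E
python3 - <<'E'
from h import *
s=cv2.imread("pics/scene0.png")[:,:,::-1]; t=cv2.imread("pics/top0.png")[:,:,::-1]
crop(s,240,90,200,150,4,"pics/s_a.png"); crop(s,240,220,200,150,4,"pics/s_b.png")
crop(t,180,150,130,150,4,"pics/t_a.png");crop(t,290,160,150,150,4,"pics/t_b.png");crop(s,340,120,150,120,5,"pics/s_c.png")
for n in C: print(n,-C[n]["R"].T@C[n]["t"])
E
```

```text
scene [0.20932248 0.44367434 0.6617832 ]
top [ 0.28605578 -0.03712992  1.15114267]
```

View pics/s_a.png

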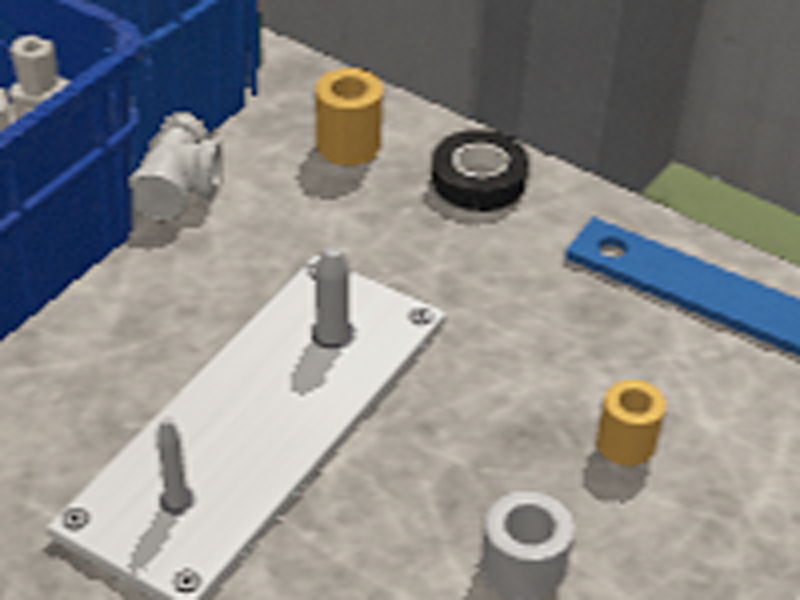

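View pics/s_b.png

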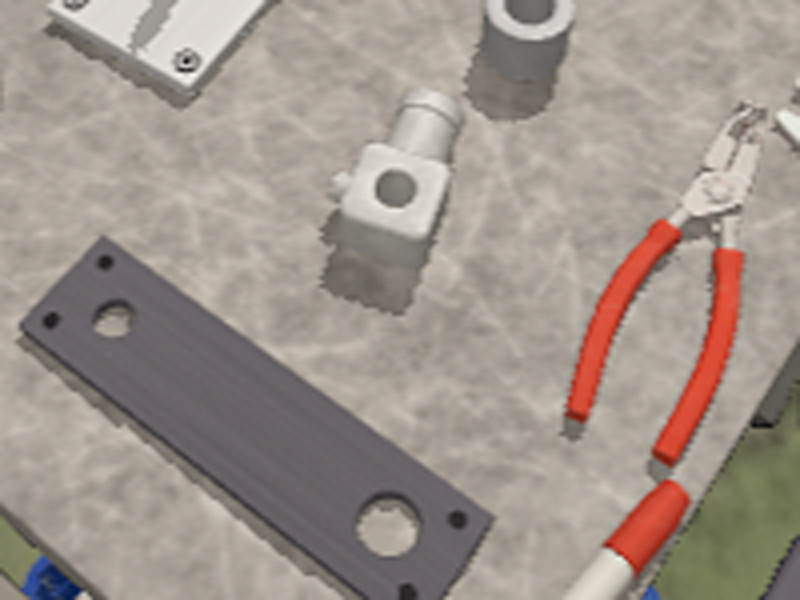

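View pics/t_a.png

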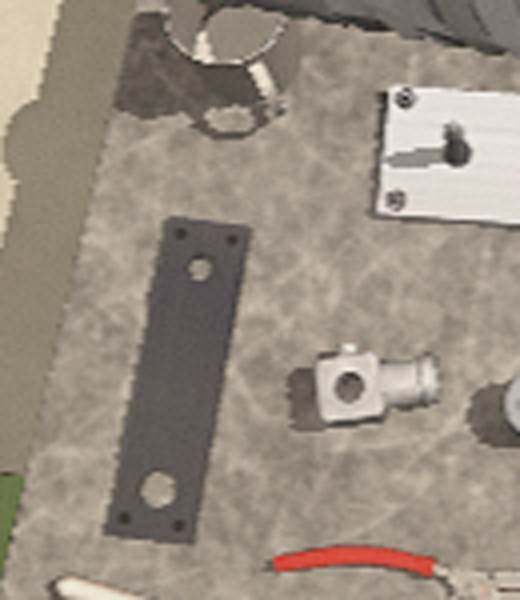

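View pics/t_b.png

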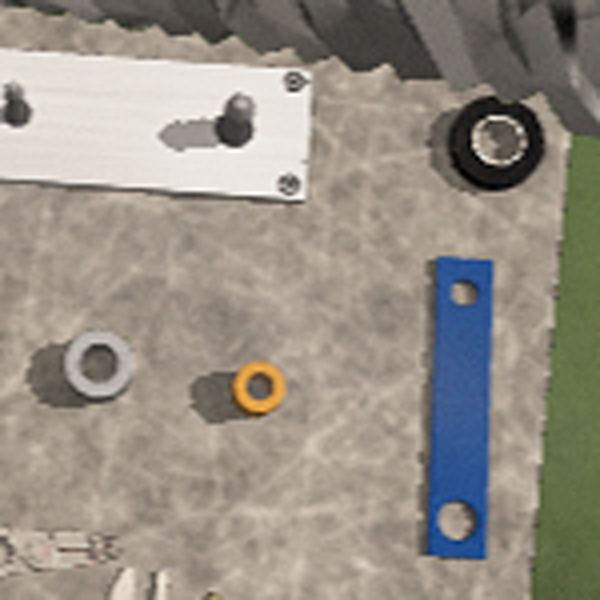

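View pics/s_c.png

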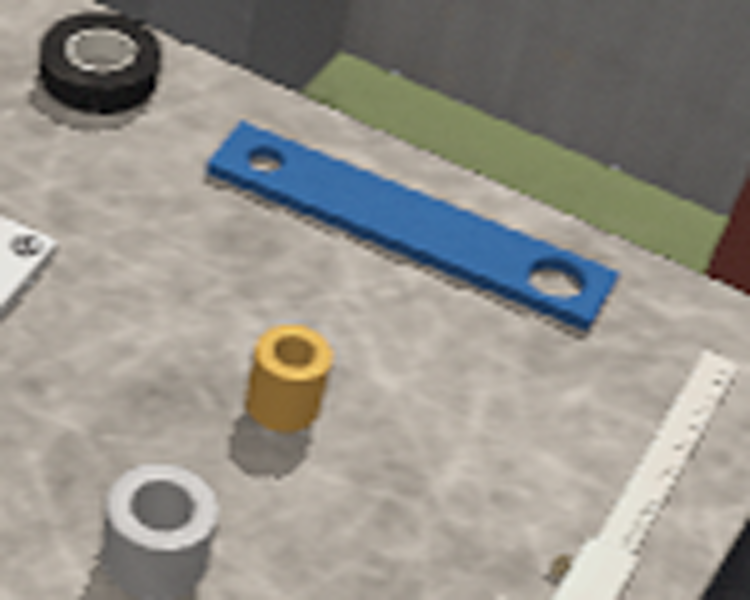

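```bash
cat > m.py <<'E'
from h import *
def S(o,k,p): return (np.array(p)+.5)/k-.5+np.array(o)
sa=lambda *p:S((240,90),4,p); sb=lambda *p:S((240,220),4,p); ta=lambda *p:S((180,150),4,p); tb=lambda *p:S((290,160),4,p); sc=lambda *p:S((340,120),5,p)
P={
"plate dotA":(sb(105,262),ta(180,233)),"plate dotB":(sb(50,320),ta(232,240)) ,
"plate dotC":(sb(457,519),ta(124,517)),"plate dotD":(sb(407,594),ta(178,526)),
"plate dotA'":(sb(105,262),ta(232,240)),"plate dotB'":(sb(50,320),ta(180,233)) ,
"plate dotC'":(sb(457,519),ta(178,526)),"plate dotD'":(sb(407,594),ta(124,517)),
"screw FL":(sa(75,519),ta(405,97)),"screw NL":(sa(186,580),ta(396,201)),"screw FR":(sa(318,267),tb(293,81)),"screw NR":(sa(421,316),tb(289,184)),
"thick tip":(sa(333,254),tb(240,98)),"thin tip":(sa(167,425),tb(12,86)),
"thick base":(sa(332,337),tb(233,138)),"thin base":(sa(176,502),ta(457,156)),
"slv thick top":(sa(530,524),tb(98,365)),"slv thin top":(sa(634,401),tb(260,387)),
"strap thin":(sc(267,158),tb(464,292)),"strap wide":(sc(556,279),tb(456,520)),
"cast hole":(sb(397,188),ta(350,387)),
"plate thin":(sb(113,319),ta(200,268)),"plate wide":(sb(389,524),ta(159,489)),
}
if __name__=="__main__":
  for k,(a,b) in P.items():
    x,e1,e2=tri(a,b); print(f"{k:14s}",(x*1000).round(1),e1.round(1),e2.round(1))
  # duct
  def plane(n,a,b):
    o,d=ray(n,a);_,d2=ray(n,b);nn=np.cross(d,d2);nn/=np.linalg.norm(nn);return nn,nn@o
  for nm,(s1,s2,t1,t2) in {"axis":((0,190),(240,25),(100,75),(500,145)),"low/near":((0,265),(320,0),(100,115),(500,185)),"far":((0,115),(130,0),(100,45),(500,95))}.items():
    n1,d1=plane("scene",s1,s2);n2,d2=plane("top",t1,t2)
    for y in(.4,.2,0,-.2): print(nm,y,np.linalg.solve(np.array([n1,n2,[0,1,0]]),[d1,d2,y]).round(3))
E
python3 m.py
```

```text
plate dotA     [495.8 257.7  62.9] [-3.5 -1.2] [0.6 2.3]
plate dotB     [534.3 257.2 -54.4] [4.3 1.2] [-1.  -2.9]
plate dotC     [303.  253.9  68.7] [-2. -1.] [0.  1.3]
plate dotD     [313.8 251.5 -65.9] [2.6 1.2] [-0.1 -1.8]
plate dotA'    [514.4 238.    7.2] [0.4 0.1] [-0.1 -0.3]
plate dotB'    [513.6 276.4   7.7] [0.4 0.1] [-0.1 -0.3]
plate dotC'    [308.2 233.2   6.7] [0.4 0.2] [-0.  -0.3]
plate dotD'    [307.8 271.6   6.4] [0.1 0. ] [-0.  -0.1]
screw FL       [639.5 131.9  11.6] [-0. -0.] [0. 0.]
screw NL       [561.2 124.8  11.6] [0.5 0.2] [-0.1 -0.4]
screw FR       [ 657.4 -110.4   16.5] [0.1 0. ] [-0.  -0.1]
screw NR       [ 580.7 -117.9   12.2] [0.1 0. ] [-0.  -0.1]
thick tip      [617.7 -72.5  76.9] [-0.7 -0.3] [0.2 0.7]
thin tip       [604.   86.4  74.6] [-0.1 -0. ] [0.  0.1]
thick base     [612.4 -71.9   9.3] [1.2 0.4] [-0.3 -1. ]
thin base      [602.4  86.9  10. ] [0.6 0.2] [-0.1 -0.5]
slv thick top  [426.7  -2.2  37.8] [0.4 0.2] [-0.  -0.3]
slv thin top   [ 429.1 -114.9   36.2] [0.3 0.1] [-0.  -0.3]
strap thin     [ 521.6 -252.5    8.1] [-0.2 -0.1] [0.  0.1]
strap wide     [ 362.2 -263.6    6.4] [-0. -0.] [0. 0.]
cast hole      [418.7 129.   31.7] [0.1 0. ] [-0. -0.]
plate thin     [490.8 257.    6.1] [0.5 0.2] [-0.1 -0.3]
plate wide     [330.9 252.4   4.1] [0.3 0.1] [-0.  -0.2]
axis 0.4 [0.697 0.4   0.348]
axis 0.2 [0.668 0.2   0.393]
axis 0 [0.639 0.    0.438]
axis -0.2 [ 0.61  -0.2    0.483]
low/near 0.4 [0.606 0.4   0.342]
low/near 0.2 [0.578 0.2   0.401]
low/near 0 [0.55 0.   0.46]
low/near -0.2 [ 0.522 -0.2    0.52 ]
far 0.4 [0.75  0.4   0.393]
far 0.2 [0.695 0.2   0.487]
far 0 [0.64 0.   0.58]
far -0.2 [ 0.585 -0.2    0.674]
```

Run:
```python
from h import *
from scipy.optimize import least_squares
s=cv2.imread("pics/scene0.png")[:,:,::-1]; t=cv2.imread("pics/top0.png")[:,:,::-1]
crop(s,0,0,340,290,2,"pics/s_d.png"); crop(t,0,20,640,220,1.25,"pics/t_d.png")
obs=[("top",p,sg) for sg,ps in((1,[(100,52),(200,78),(300,87),(400,90),(500,93)]),(-1,[(100,112),(200,141),(300,163),(400,182),(500,200)])) for p in ps]
obs+=[("scene",p,0) for p in[(0,120),(60,60),(120,5),(0,272),(100,205),(200,110),(280,45)]]
def f(x):
    a=np.array([x[0],0,x[1]]);u=np.array([x[2],1,x[3]]);u/=np.linalg.norm(u);r=[]
    for n,p,_ in obs:
        o,d=ray(n,p);d/=np.linalg.norm(d);c=np.cross(d,u);r.append(abs((a-o)@c)/np.linalg.norm(c)-x[4])
    return r
for x0 in([.64,.44,.1,-.2,.08],[.75,.35,.1,0,.1]):
    q=least_squares(f,x0,loss="soft_l1",f_scale=.02);print(q.x.round(3),q.cost,(np.array(f(q.x))*1000).round())
```

```text
[ 0.58   0.52   0.207 -0.389  0.067] 0.0005584205393868674 [  9. -18. -11.   3.  15.  -9.   6.   5.   0.  -5.  -7.   1.   5. -11.
   6.   1.   6.]
[ 0.58   0.52   0.207 -0.389  0.067] 0.0005584205393874805 [  9. -18. -11.   3.  15.  -9.   6.   5.   0.  -5.  -7.   1.   5. -11.
   6.   1.   6.]
```

View pics/s_d.png

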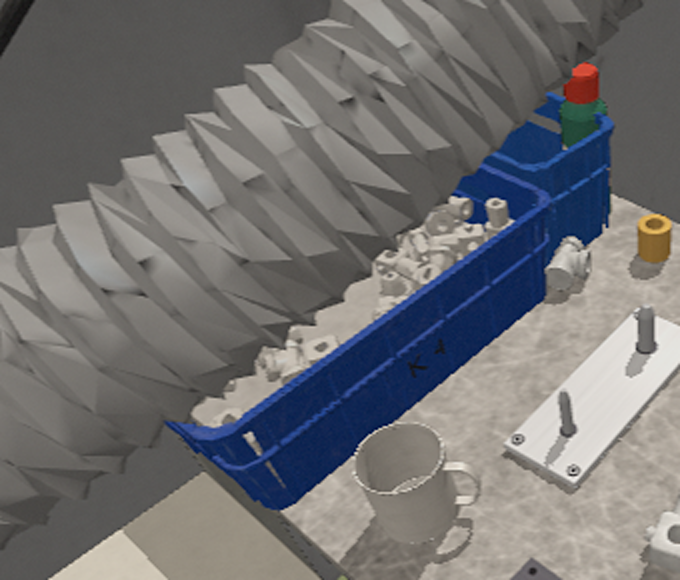

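View pics/t_d.png

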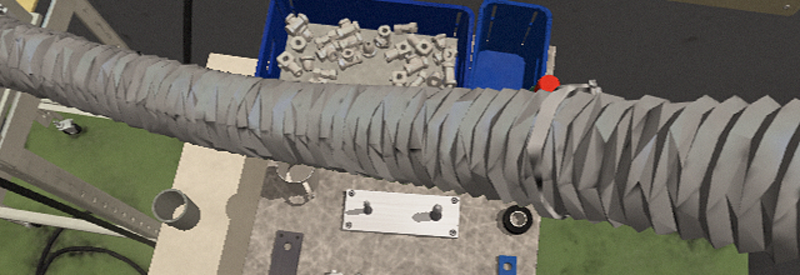

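```bash
cat > ov.py <<'E'
from h import *
def T(x,y,yaw,P):
    c,s=np.cos(yaw),np.sin(yaw);P=np.array(P,float)
    return np.c_[x+c*P[:,0]-s*P[:,1],y+s*P[:,0]+c*P[:,1],P[:,2]]
def circ(r,cx,cy,z,n=40):
    a=np.linspace(0,2*np.pi,n);return np.c_[cx+r*np.cos(a),cy+r*np.sin(a),0*a+z]
def rect(a,b,z): return np.array([[a,b,z],[a,-b,z],[-a,-b,z],[-a,b,z],[a,b,z]])
def draw(n,im,roi,k,curves,f):
    x,y,w,h=roi;c=cv2.resize(im[y:y+h,x:x+w],None,fx=k,fy=k,interpolation=cv2.INTER_CUBIC)[:,:,::-1].copy()
    for cv,col in curves:
        p=(proj(n,cv/1000)-[x,y]+.5)*k-.5
        cv2.polylines(c,[np.round(p*8).astype(np.int32)],False,col,1,cv2.LINE_AA,3)
    cv2.imwrite(f,c)
def fixture(x,y,yaw,sg=-1):
    R=(0,0,255);G=(0,200,0);out=[]
    for z in(0,12): out.append((T(x,y,yaw,rect(50,135,z)),R))
    for r,s in((11,sg),(7,-sg)):
        for z in(12,64): out.append((T(x,y,yaw,circ(r,0,80*s,z)),G))
        out.append((T(x,y,yaw,[[0,80*s,12],[0,80*s,80]]),(255,0,0)))
    return out
E
python3 - <<'E'
from ov import *
s=cv2.imread("pics/scene0.png")[:,:,::-1]; t=cv2.imread("pics/top0.png")[:,:,::-1]
c=fixture(609.7,2.1,.079)
draw("scene",s,(245,145,115,105),7,c,"pics/ov1.png");draw("top",t,(268,160,110,60),7,c,"pics/ov2.png")
E
```

```text
(no output)
```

View pics/ov1.png

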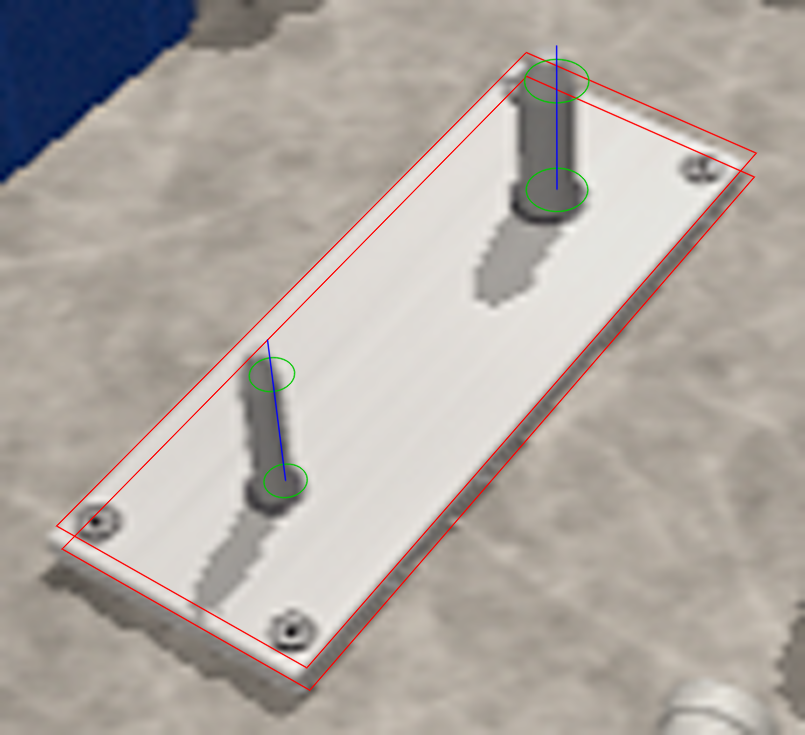

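View pics/ov2.png

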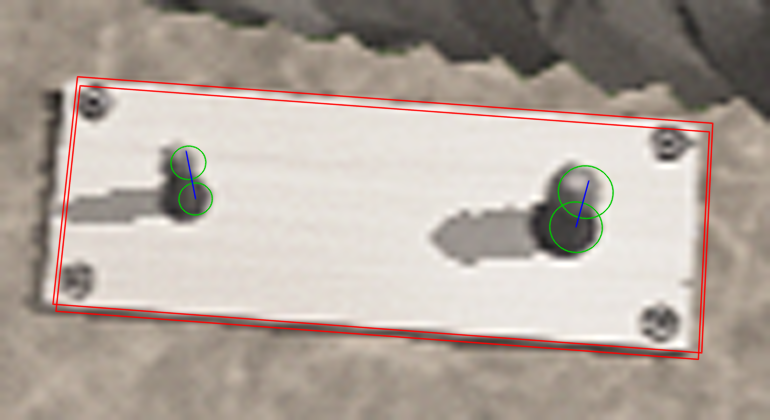

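Run:
```python
from ov import *
s=cv2.imread("pics/scene0.png")[:,:,::-1]; t=cv2.imread("pics/top0.png")[:,:,::-1]
c=fixture(607.8,6.2,.079)
draw("scene",s,(245,145,115,105),7,c,"pics/ov3.png");draw("top",t,(268,160,110,60),7,c,"pics/ov4.png")
```

```text
(no output)
```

View pics/ov3.png

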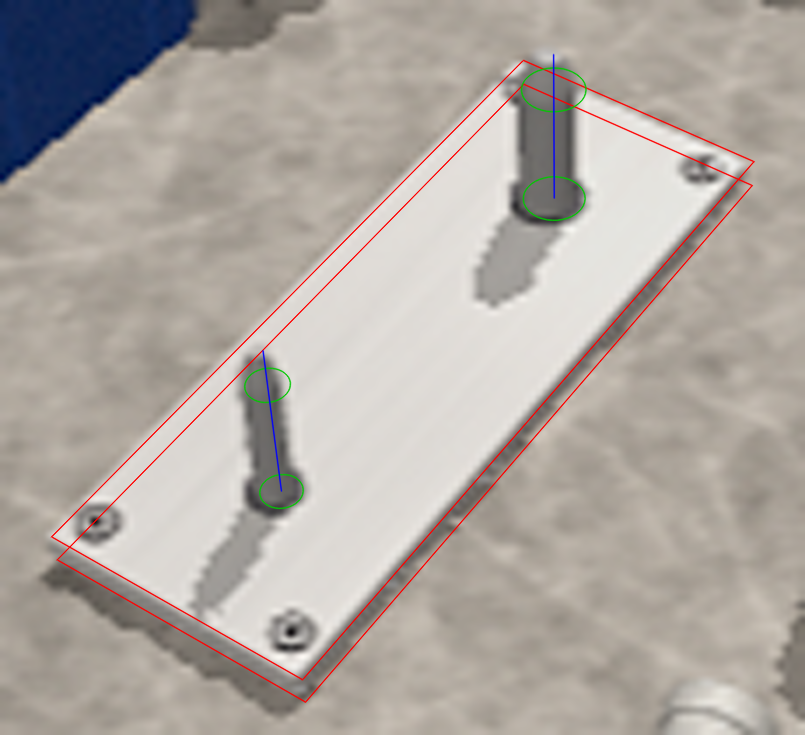

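View pics/ov4.png

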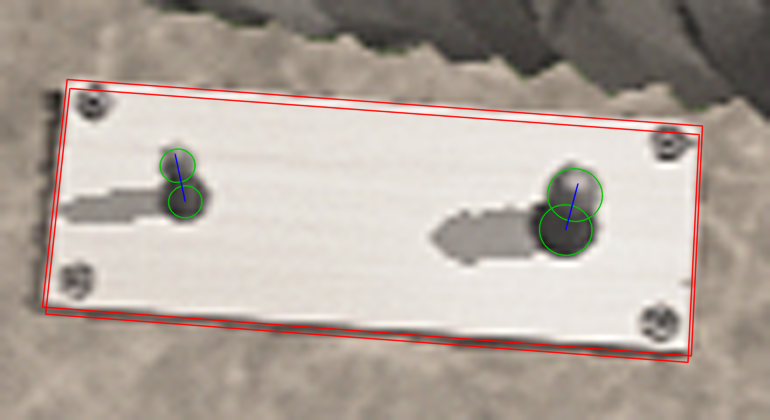

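```bash
cat > nav.py <<'E'
import sys
from h import *
from scipy.spatial.transform import Rotation as R
s=robot.read_state()
import json
open("log.jsonl","a").write(json.dumps({k:np.asarray(v).tolist() for k,v in s.items()})+"\n")
p=s["ee_pos"]*1000;M=R.from_euler("xyz",s["eef_rot"])
print("t",round(float(s["clock"]),2),"p",p.round(1),"rpy",np.degrees(s["eef_rot"]).round(1),"w",round(s["width"]*1000,1),"F",s["wrist_force"].round(1),"q",s["qpos"].round(2))
a=sys.argv[1:]
while len(a)>=4:
    x,y,z,psi=map(float,a[:4]);a=a[4:]
    d=M.inv().apply(np.array([x,y,z])-p)
    t=-(psi-np.degrees(s["eef_rot"][2]));t=(t+180)%360-180
    print("->",d.round(1),"roll",round(t/8,3))
E
python3 nav.py 411 254.8 150 1.4 411 254.8 150 85
```

```text
t 0.1 p [166.2 627.8 249.4] rpy [-179.9   -0.   165.2] w 85.6 F [ 0.2 -0.1 -0.8] q [-1.05  0.5  -0.43  1.55  0.22  1.14 -0.21]
-> [-332.1 -297.8   99.8] roll 20.472
-> [-332.1 -297.8   99.8] roll 10.022
```

Emit:
play_rows(plan=[[[-40, -35, 0, 1, 0], [-80, -70, 0, 2, 0], [-120, -105, 0, 3, 0], [-160, -140, 10, 4, 0], [-200, -175, 20, 5, 0], [-235, -210, 30, 6, 0], [-270, -240, 40, 7, 0], [-300, -270, 50, 8, 0], [-332, -298, 60, 9, 0], [-332, -298, 60, 10, 0]]])

```text
clock: 1.1
ee_pos: [0.4137, 0.2476, 0.1887]
eef_rot: [-3.141, 0.005, 1.47]
wrist_force: [-1.2, -0.2, 0.3]
width: 0.0855
```

```bash
python3 nav.py 411 254.8 120 1.4
python3 - <<'E'
from h import *
for n in C: cv2.imwrite(f"pics/{n}1.png",robot.read_camera(n)[:,:,::-1])
E
```

```text
t 1.1 p [413.7 247.6 188.7] rpy [-180.     0.3   84.2] w 85.5 F [-1.2 -0.2  0.3] q [-0.58  0.25 -0.02  2.03  0.01  0.86 -0.71]
-> [ 7.2 -3.4 68.7] roll 10.356
```

View pics/scene1.png

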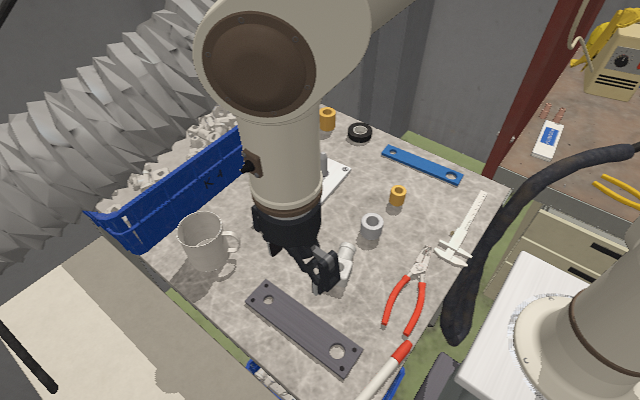

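View pics/top1.png

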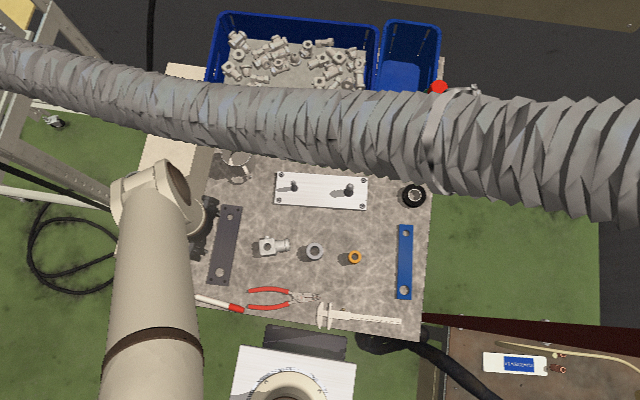

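Run:
```python
from h import *
a=np.array([.58,0,.52]);u=np.array([.207,1,-.389])
for n,pts in(("scene",[(0,190),(100,110),(200,50),(280,10)]),("top",[(100,82),(200,110),(300,125),(400,136),(500,147)])):
  for p in pts:
    o,d=ray(n,p)
    k=np.linalg.lstsq(np.c_[d,-u],a-o,rcond=None)[0]; print(n,p,(a+u*k[1]).round(3),(o+d*k[0]).round(3),"dist",(k[0]*np.linalg.norm(d)).round(2))
# rays through scene lower edge
for p in[(100,205),(200,110),(280,45)]:
    for z in(.3,.4,.5,.6): print(p,z,onz("scene",p,z).round(3))
print(proj("top",[[.4137,.2476,.1887],[.41,.25,.5]]),proj("scene",[[.4137,.2476,.1887],[.41,.25,.5]]))
print(tri(np.array([258,63.]),np.array([165,190.])))
```

```text
scene (0, 190) [0.672 0.446 0.347] [0.677 0.448 0.355] dist 0.56
scene (100, 110) [0.645 0.315 0.397] [0.649 0.317 0.402] dist 0.53
scene (200, 50) [0.619 0.188 0.447] [0.61  0.185 0.435] dist 0.53
scene (280, 10) [0.597 0.08  0.489] [0.572 0.073 0.458] dist 0.56
top (100, 82) [0.692 0.543 0.309] [0.701 0.542 0.313] dist 1.1
top (200, 110) [0.633 0.255 0.421] [0.621 0.256 0.416] dist 0.86
top (300, 125) [0.589 0.042 0.504] [0.582 0.042 0.5  ] dist 0.72
top (400, 136) [ 0.555 -0.123  0.568] [ 0.556 -0.123  0.569] dist 0.65
top (500, 147) [ 0.527 -0.254  0.619] [ 0.536 -0.254  0.623] dist 0.62
(100, 205) 0.3 [0.628 0.379 0.3  ]
(100, 205) 0.4 [0.512 0.397 0.4  ]
(100, 205) 0.5 [0.397 0.415 0.5  ]
(100, 205) 0.6 [0.281 0.433 0.6  ]
(200, 110) 0.3 [0.688 0.164 0.3  ]
(200, 110) 0.4 [0.556 0.241 0.4  ]
(200, 110) 0.5 [0.424 0.319 0.5  ]
(200, 110) 0.6 [0.291 0.396 0.6  ]
(280, 45) 0.3 [ 0.735 -0.084  0.3  ]
(280, 45) 0.4 [0.589 0.062 0.4  ]
(280, 45) 0.5 [0.444 0.208 0.5  ]
(280, 45) 0.6 [0.299 0.354 0.6  ]
[[210.48026485 231.70361084]
 [160.10775648 201.01359564]] [[296.68598319 268.27141558]
 [276.24212097  76.51196235]]
(array([0.43087025, 0.24684709, 0.50284925]), array([2.25489763, 0.90030857]), array([-0.56303561, -1.06174422]))
```

Emit:
play_rows(plan=[[[7, -3.4, 30, 1, 0], [7, -3.4, 50, 2, 0], [7, -3.4, 70, 3, 0], [7, -3.4, 90, 4, 0], [7, -3.4, 110, 5, 0], [7, -3.4, 128, 6, 0], [7, -3.4, 128, 7, 0], [7, -3.4, 128, 8, 0], [7, -3.4, 128, 9, 0], [7, -3.4, 128, 10, 0], [7, -3.4, 128, 10.36, 0], [7, -3.4, 128, 10.36, 0]]])

```text
clock: 2.4
ee_pos: [0.4072, 0.2645, 0.0622]
eef_rot: [-3.141, 0.001, 0.046]
wrist_force: [-0.2, -0.4, -0.5]
width: 0.0854
```

```bash
python3 nav.py 411 254.8 17 1.4
python3 - <<'E'
from h import *
for n in C: cv2.imwrite(f"pics/{n}2.png",robot.read_camera(n)[:,:,::-1])
s=cv2.imread("pics/scene2.png")[:,:,::-1];t=cv2.imread("pics/top2.png")[:,:,::-1]
crop(s,220,200,180,170,4,"pics/s2c.png");crop(t,100,140,180,160,4,"pics/t2c.png")
E
```

```text
t 2.4 p [407.2 264.5  62.2] rpy [-180.     0.     2.7] w 85.4 F [-0.2 -0.4 -0.5] q [-0.86  0.48  0.28  2.1  -0.23  0.58 -1.94]
-> [ 3.4  9.9 45.2] roll 0.157
```

View pics/s2c.png

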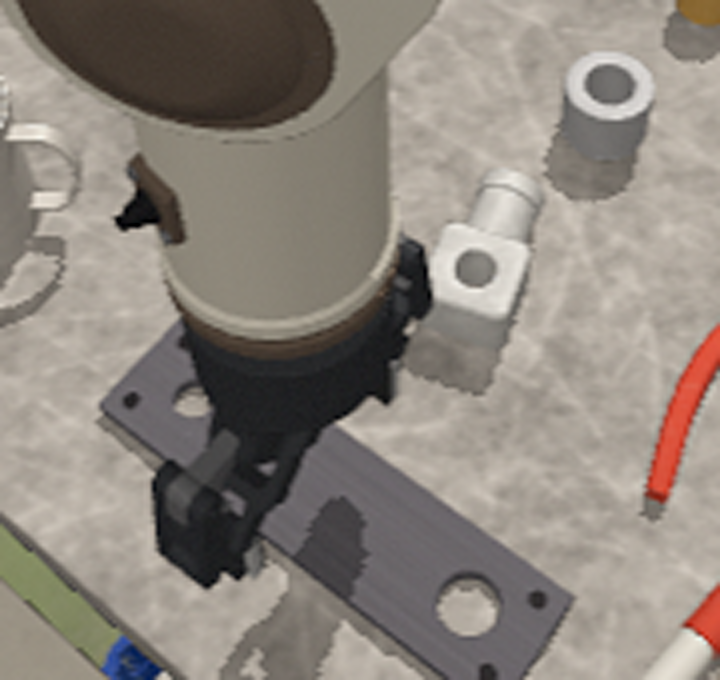

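View pics/t2c.png

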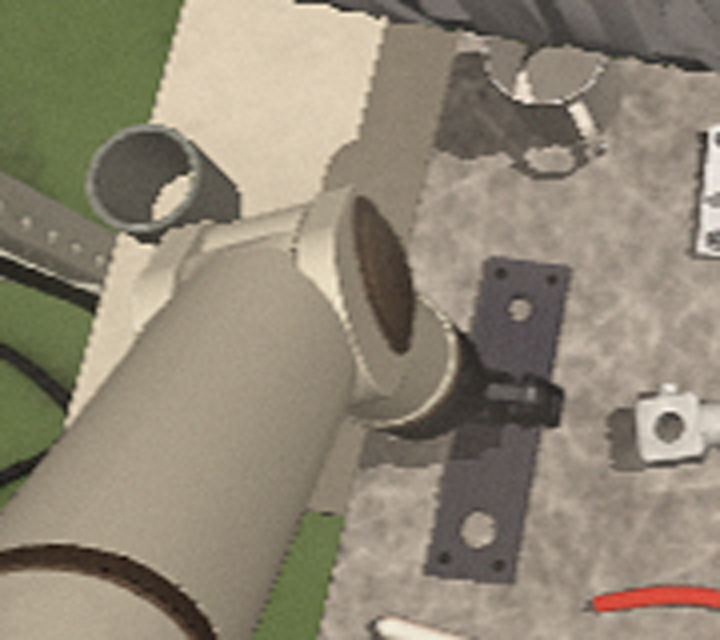

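Emit:
play_rows(plan=[[[0, 0, 0, 0, 0], [0, 0, 0, 0, 0]]])

```text
clock: 2.7
ee_pos: [0.4081, 0.2629, 0.0623]
eef_rot: [-3.141, 0.0, 0.042]
wrist_force: [-0.1, 0.2, 0.1]
width: 0.0855
```

```bash
python3 nav.py 411 254.8 17 1.4
```

```text
t 2.7 p [408.1 262.9  62.3] rpy [-180.     0.     2.4] w 85.5 F [-0.1  0.2  0.1] q [-0.86  0.48  0.28  2.11 -0.23  0.58 -1.95]
-> [ 2.6  8.2 45.3] roll 0.124
```

Emit:
play_rows(plan=[[[2.6, 8.2, 10, 0.1, 0], [2.6, 8.2, 25, 0.1, 0], [2.6, 8.2, 38, 0.1, 0], [2.6, 8.2, 43, 0.1, 0], [2.6, 8.2, 43, 0.1, 0]]])

```text
clock: 3.2
ee_pos: [0.4105, 0.2537, 0.0182]
eef_rot: [3.14, 0.002, 0.026]
wrist_force: [-0.2, 0.1, 0.6]
width: 0.0853
```

```bash
python3 nav.py 411 254.8 16 1.4
python3 - <<'E'
from h import *
im=robot.read_camera("scene");crop(im,220,200,180,170,4,"pics/s3c.png")
E
```

```text
t 3.2 p [410.5 253.7  18.2] rpy [1.799e+02 1.000e-01 1.500e+00] w 85.3 F [-0.2  0.1  0.6] q [-0.81  0.57  0.24  2.12 -0.28  0.49 -1.91]
-> [ 0.6 -1.1  2.2] roll 0.009
```

View pics/s3c.png

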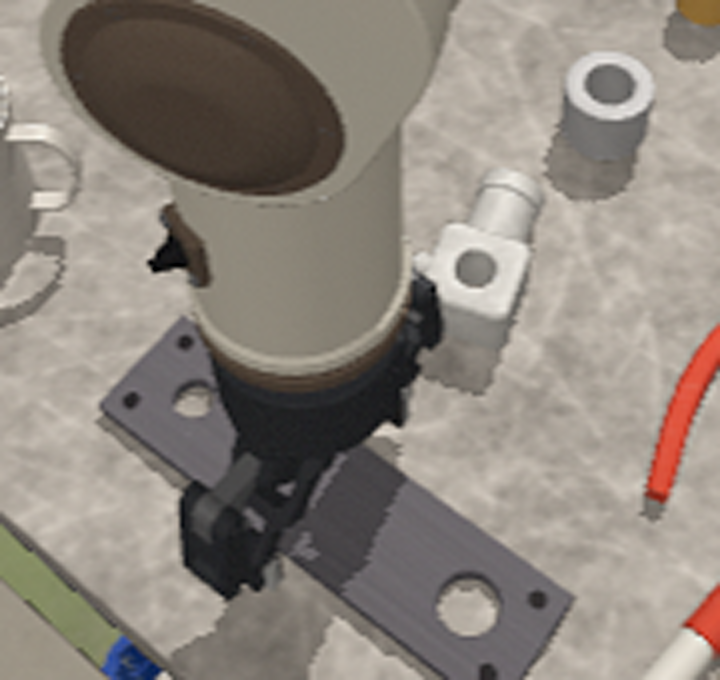

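Emit:
play_rows(plan=[[[0.6, -1, 2, 0, 0], [0.6, -1, 2, 0, 0.2], [0.6, -1, 2, 0, 0.3], [0.6, -1, 2, 0, 1], [0.6, -1, 2, 0, 1], [0.6, -1, 2, 0, 1], [0.6, -1, 2, 0, 1]]])

```text
clock: 3.95
ee_pos: [0.4119, 0.2556, 0.0183]
eef_rot: [-3.141, -0.0, 0.026]
wrist_force: [-2.3, -2.3, 9.2]
width: 0.0576
```

```bash
python3 nav.py 411 254.8 110 1.4
```

```text
t 3.95 p [411.9 255.6  18.3] rpy [-180.    -0.     1.5] w 57.6 F [-2.3 -2.3  9.2] q [-0.81  0.57  0.24  2.11 -0.28  0.49 -1.91]
-> [ -0.9   0.7 -91.7] roll 0.011
```

Emit:
play_rows(plan=[[[0, 0, -1, 0, 1], [0, 0, -3, 0, 1], [0, 0, -10, 0, 1], [0, 0, -20, 0, 1], [0, 0, -30, 0, 1], [0, 0, -30, 0, 1]]])

```text
clock: 4.55
ee_pos: [0.4128, 0.2563, 0.049]
eef_rot: [-3.14, -0.003, 0.026]
wrist_force: [0.0, 0.4, -3.9]
width: 0.0576
```

```bash
python3 nav.py 411 254.8 110 1.4
python3 - <<'E'
from h import *
im=robot.read_camera("scene");crop(im,220,200,180,170,4,"pics/s4c.png")
E
```

```text
t 4.55 p [412.8 256.3  49. ] rpy [-1.799e+02 -1.000e-01  1.500e+00] w 57.6 F [ 0.   0.4 -3.9] q [-0.84  0.51  0.27  2.11 -0.25  0.55 -1.93]
-> [ -1.7   1.3 -61. ] roll 0.012
```

View pics/s4c.png

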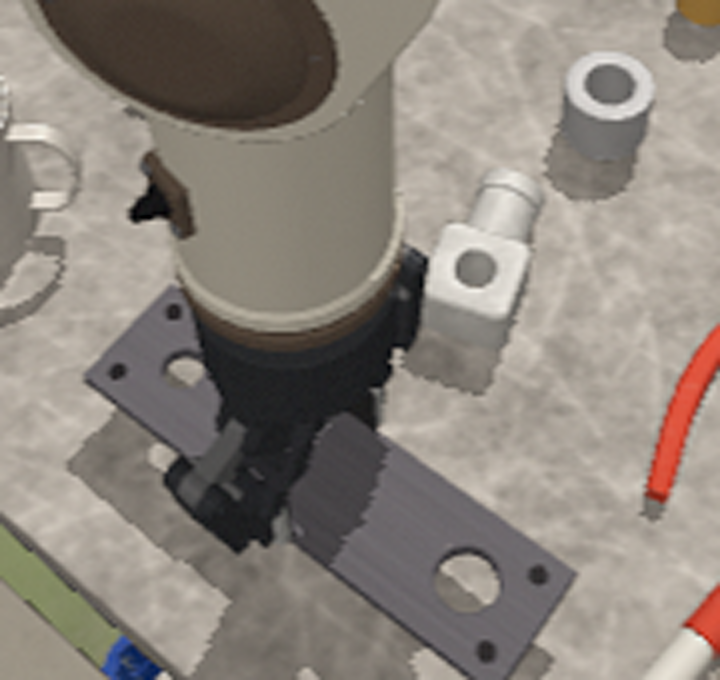

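Emit:
play_rows(plan=[[[0, 0, -30, 0, 1], [0, 10, -60, 0, 1], [5, 35, -63, -1, 1], [10, 60, -63, -2, 1], [12, 85, -63, -3, 1], [14, 110, -63, -4, 1], [17, 135, -63, -5, 1], [17, 160, -63, -6, 1], [17, 185, -63, -7, 1], [17, 205, -63, -8, 1], [17, 226, -63, -9, 1], [17, 226, -63, -10, 1]]])

```text
clock: 5.8
ee_pos: [0.4341, 0.0266, 0.1101]
eef_rot: [-3.141, 0.002, 1.423]
wrist_force: [-0.4, 1.2, -3.1]
width: 0.0572
```

```bash
python3 nav.py 430 8 112 94.5; python3 -c "
from h import *
print(robot.read_state()['effort'])"
```

```text
t 5.8 p [434.1  26.6 110.1] rpy [-1.80e+02  1.00e-01  8.16e+01] w 57.2 F [-0.4  1.2 -3.1] q [-0.2   0.31  0.08  2.2  -0.04  0.64 -0.23]
-> [-19.   -1.3  -1.9] roll -1.619
[-7.05528930e-01 -4.00003982e+01  2.22756363e+00 -1.99394917e+01
 -1.19002769e-01 -3.12631682e-02 -1.19628165e+00]
```

Emit:
play_rows(plan=[[[-10, 0, -1, -0.8, 1], [-19, 0, -2, -1.62, 1], [-19, 0, -2, -1.62, 1], [-19, 0, -2, -1.62, 1]]])

```text
clock: 6.2
ee_pos: [0.4317, 0.0112, 0.1122]
eef_rot: [-3.142, -0.0, 1.645]
wrist_force: [0.4, -0.0, -3.6]
width: 0.0572
```

```bash
python3 nav.py 520 6.7 112 94.5 608 6.7 112 94.5; python3 -c "
from h import *
print(robot.read_state()['effort'].round(1))
for n in C: cv2.imwrite(f'pics/{n}5.png',robot.read_camera(n)[:,:,::-1])"
```

```text
t 6.2 p [431.7  11.2 112.2] rpy [-180.    -0.    94.2] w 57.2 F [ 0.4 -0.  -3.6] q [-0.12  0.3   0.04  2.2  -0.02  0.64  0.  ]
-> [-11.1  87.7   0.2] roll -0.033
-> [-17.5 175.5   0.2] roll -0.033
[  0.5 -39.5   0.9 -19.9   0.1   0.    0.2]
```

View pics/scene5.png

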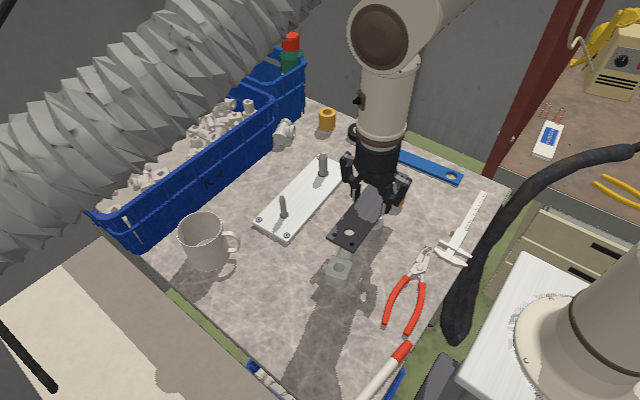

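View pics/top5.png

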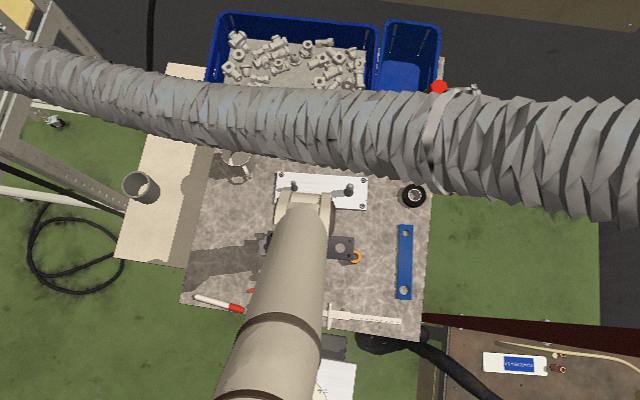

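Emit:
play_rows(plan=[[[-5, 15, 0, 0, 1], [-7, 30, 0, 0, 1], [-9, 45, 0, 0, 1], [-10, 55, 0, 0, 1], [-11, 65, 0, 0, 1], [-11, 65, 0, 0, 1]]])

```text
clock: 6.9
ee_pos: [0.4988, 0.0057, 0.1123]
eef_rot: [3.14, 0.0, 1.649]
wrist_force: [0.5, -0.8, -2.3]
width: 0.0571
```

```bash
python3 nav.py 540 6.7 112 94.5 608 6.7 112 94.5; python3 -c "
from h import *
print(robot.read_state()['effort'].round(1))
for n in C: cv2.imwrite(f'pics/{n}6.png',robot.read_camera(n)[:,:,::-1])
s=cv2.imread('pics/top6.png');crop(s[:,:,::-1],200,60,220,170,3.5,'pics/t6c.png')"
```

```text
t 6.9 p [498.8   5.7 112.3] rpy [179.9   0.   94.5] w 57.1 F [ 0.5 -0.8 -2.3] q [-0.1   0.4   0.04  2.05 -0.03  0.7   0.04]
-> [-2.2 41.2  0.4] roll -0.005
-> [ -7.5 109.    0.5] roll -0.005
[  0.  -46.2   1.  -21.5   0.    0.1   0. ]
```

View pics/scene6.png

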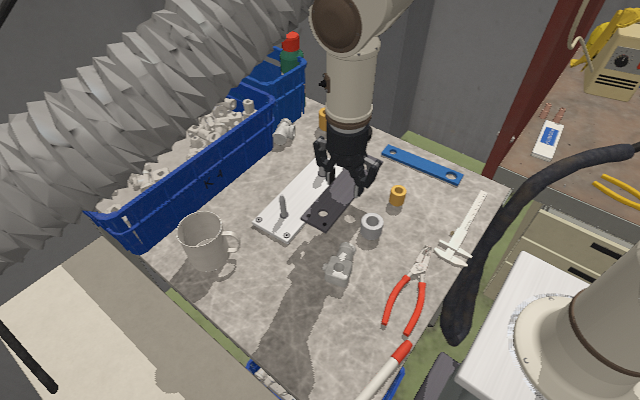

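View pics/t6c.png

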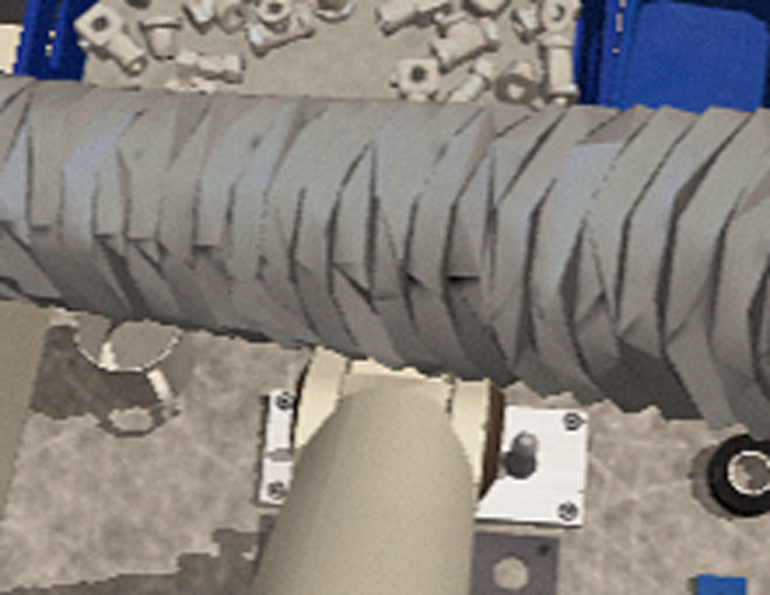

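Emit:
play_rows(plan=[[[-1, 8, 0, 0, 1], [-2, 16, 0, 0, 1], [-2, 24, 0, 0, 1], [-2, 24, 0, 0, 1]]])

```text
clock: 7.4
ee_pos: [0.5234, 0.0053, 0.1126]
eef_rot: [3.14, -0.0, 1.648]
wrist_force: [-0.4, -0.0, -3.8]
width: 0.0575
```

```bash
python3 nav.py 608 6.7 112 94.5; python3 -c "
from h import *
print(robot.read_state()['effort'].round(1))"
```

```text
t 7.4 p [523.4   5.3 112.6] rpy [179.9  -0.   94.5] w 57.5 F [-0.4 -0.  -3.8] q [-0.1   0.43  0.04  1.99 -0.03  0.72  0.04]
-> [-5.2 84.5  0.8] roll -0.006
[  0.1 -49.1   1.1 -21.9   0.    0.1   0. ]
```

Emit:
play_rows(plan=[[[-1, 8, 0, 0, 1], [-2, 16, 0, 0, 1], [-2, 24, 0, 0, 1], [-2, 24, 0, 0, 1]]])

```text
clock: 7.8
ee_pos: [0.5473, 0.0052, 0.1125]
eef_rot: [3.14, 0.0, 1.649]
wrist_force: [0.0, 0.8, -3.1]
width: 0.0575
```

```bash
python3 nav.py 608 6.7 112 94.5; python3 -c "
from h import *
print(robot.read_state()['effort'].round(1))
for n in C: cv2.imwrite(f'pics/{n}7.png',robot.read_camera(n)[:,:,::-1])
s=cv2.imread('pics/top7.png');crop(s[:,:,::-1],200,60,220,170,3.5,'pics/t7c.png')"
```

```text
t 7.8 p [547.3   5.2 112.5] rpy [179.9   0.   94.5] w 57.5 F [ 0.   0.8 -3.1] q [-0.09  0.47  0.04  1.93 -0.03  0.74  0.05]
-> [-3.2 60.6  0.6] roll -0.005
[  0.1 -51.7   1.3 -22.6   0.    0.1   0. ]
```

View pics/t7c.png

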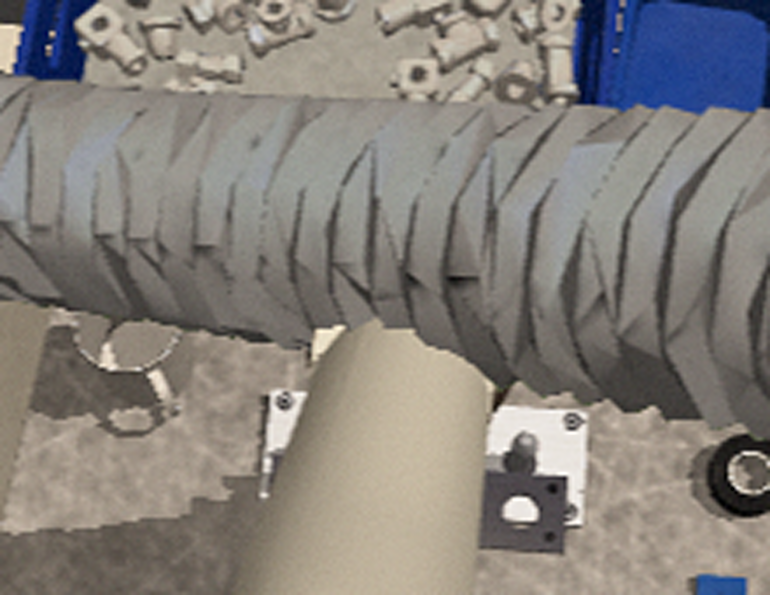

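View pics/scene7.png

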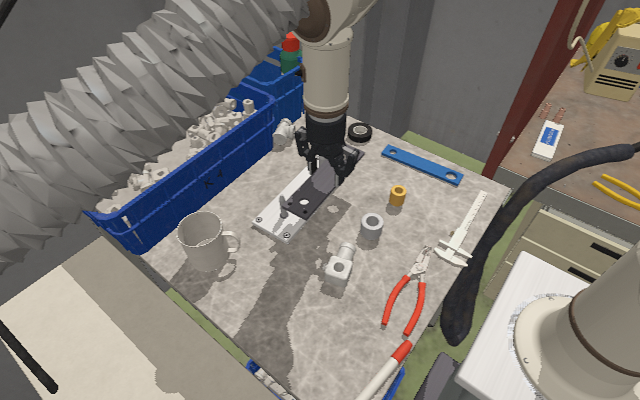

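Emit:
play_rows(plan=[[[0, 10, 0, 0, 1], [-1, 20, 0, 0, 1], [-1, 30, 0, 0, 1], [-2, 40, 0, 0, 1], [-2, 50, 0, 0, 1], [-3, 60.8, 0, 0, 1], [-3, 60.8, 0, 0, 1], [-3, 60.8, 0, 0, 1]]])

```text
clock: 8.7
ee_pos: [0.6063, 0.0068, 0.112]
eef_rot: [-3.141, -0.0, 1.648]
wrist_force: [-0.1, 0.7, -3.9]
width: 0.0572
```

```bash
cat > look.py <<'E'
import sys
from ov import *
# look.py tag  -> plain zoomed crops of the fixture area
tag=sys.argv[1]
for n,roi,k in(("scene",(240,120,150,130),5),("top",(260,140,130,90),6)):
    im=robot.read_camera(n);cv2.imwrite(f"pics/{tag}_{n}.png",im[:,:,::-1])
    draw(n,im,roi,k,[],f"pics/{tag}_{n}_c.png")
E
python3 nav.py 608.3 7.6 112 94.5; python3 -c "
from h import *
print(robot.read_state()['effort'].round(1))"; python3 look.py a8
```

```text
t 8.7 p [606.3   6.8 112. ] rpy [-180.    -0.    94.5] w 57.2 F [-0.1  0.7 -3.9] q [-0.09  0.55  0.05  1.78 -0.03  0.81  0.05]
-> [ 0.7  2.1 -0. ] roll -0.006
[ -0.  -58.8   1.4 -24.9   0.   -0.1   0. ]
```

View pics/a8_scene_c.png

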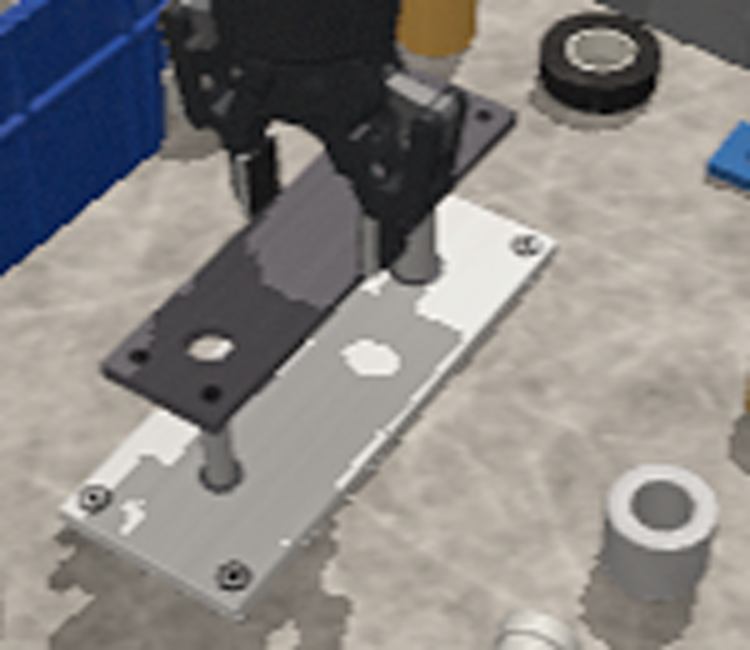

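View pics/a8_top_c.png

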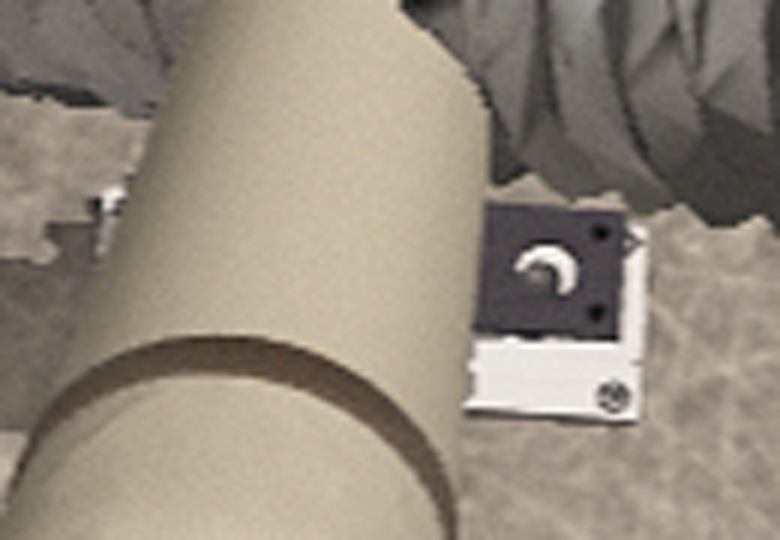

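```bash
cat >> ov.py <<'E'
def bar(x,y,z,yaw,w,l):  # yaw: local +y = wide hole
    C_=(0,255,255);o=[]
    for zz in(z,z+8): o.append((T(x,y,yaw,rect(w/2,l/2,zz)),C_))
    o.append((T(x,y,yaw,circ(13.5,0,80,z+8)),(255,0,255)));o.append((T(x,y,yaw,circ(9.5,0,-80,z+8)),(255,0,255)))
    return o
E
python3 - <<'E'
from ov import *
y=np.radians(94.5); cx,cy=606.3-.9*np.cos(y),6.8-.9*np.sin(y)
cur=bar(cx,cy,93.7,np.radians(184.5),60,230)+fixture(608.4,6.7,.079)
for n,roi,k in(("scene",(240,120,150,130),5),("top",(260,140,130,90),6)):
    draw(n,cv2.imread(f"pics/a8_{n}.png")[:,:,::-1],roi,k,cur,f"pics/a8_{n}_o.png")
E
```

```text
(no output)
```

View pics/a8_scene_o.png

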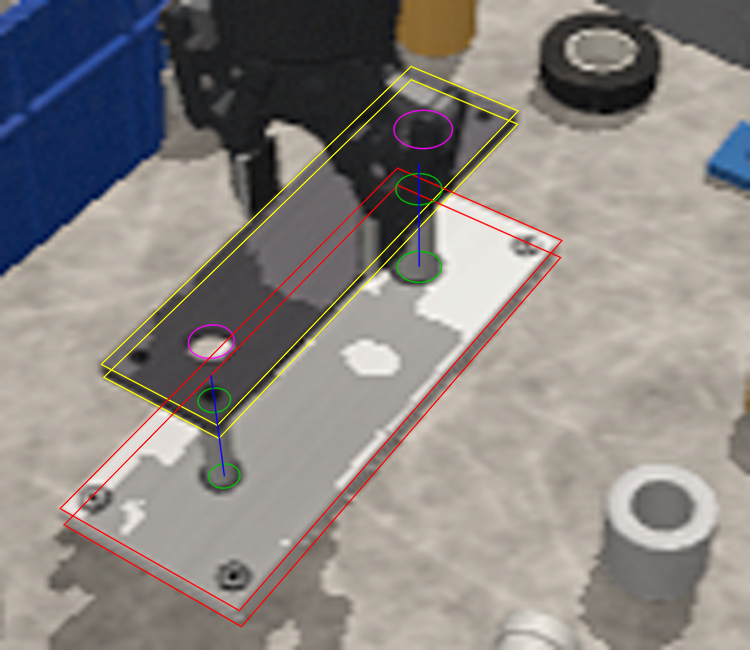

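View pics/a8_top_o.png

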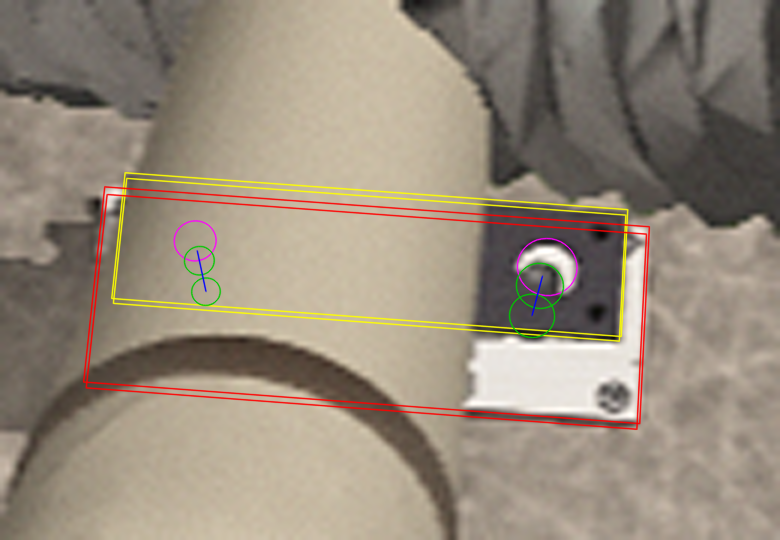

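Emit:
play_rows(plan=[[[0.7, 2.1, 0, 0, 1], [0.7, 2.1, 6, 0, 1], [0.7, 2.1, 12, 0, 1], [0.7, 2.1, 18, 0, 1], [0.7, 2.1, 24, 0, 1], [0.7, 2.1, 24, 0, 1]]])

```text
clock: 9.4
ee_pos: [0.6074, 0.0077, 0.0869]
eef_rot: [-3.139, -0.0, 1.649]
wrist_force: [0.1, -0.6, -3.4]
width: 0.0573
```

```bash
python3 nav.py 608.3 7.6 112 94.5; python3 look.py a9
```

```text
t 9.4 p [607.4   7.7  86.9] rpy [-179.9   -0.    94.5] w 57.3 F [ 0.1 -0.6 -3.4] q [-0.09  0.59  0.04  1.79 -0.04  0.77  0.05]
-> [ -0.1   0.8 -25.1] roll -0.006
```

View pics/a9_scene_c.png

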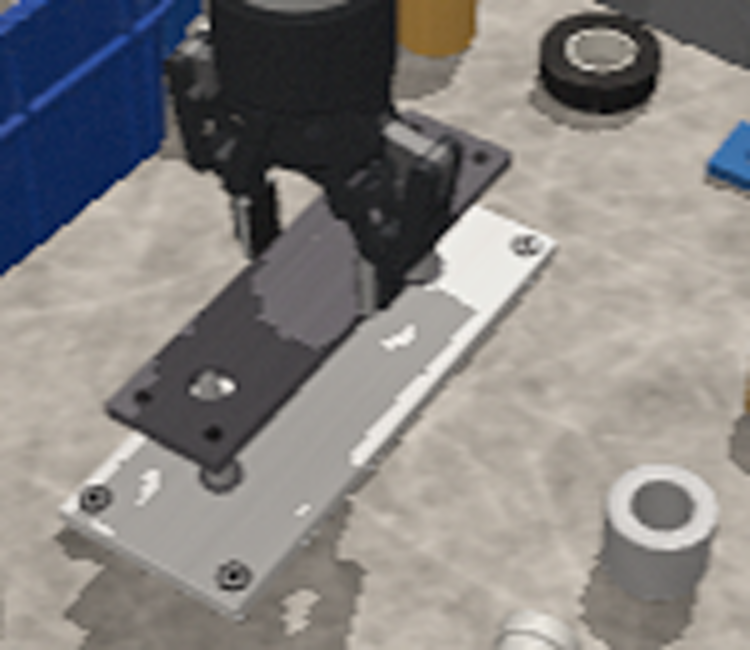

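View pics/a9_top_c.png

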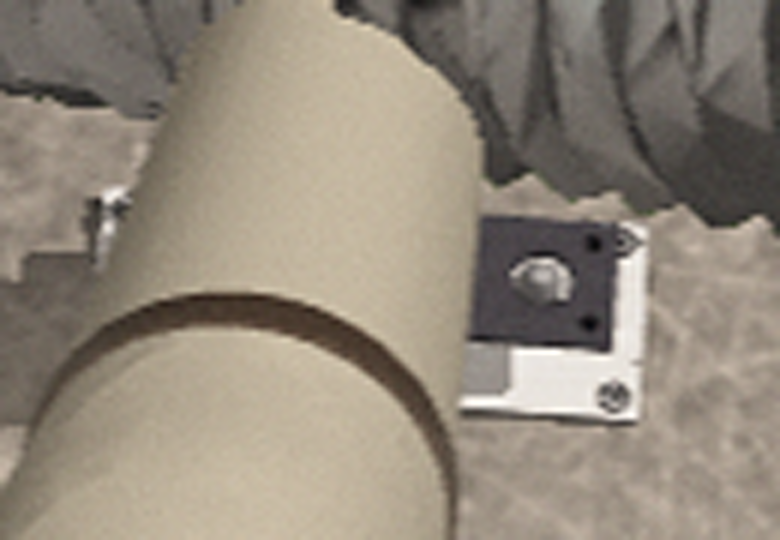

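Emit:
play_rows(plan=[[[0.5, 1.2, 0, 0, 1], [0.5, 1.2, 5, 0, 1], [0.5, 1.2, 10, 0, 1], [0.5, 1.2, 15, 0, 1], [0.5, 1.2, 20, 0, 1], [0.5, 1.2, 20, 0, 1]]])

```text
clock: 10.1
ee_pos: [0.6088, 0.0082, 0.0671]
eef_rot: [-3.14, -0.0, 1.649]
wrist_force: [0.6, 0.5, -3.7]
width: 0.057
```

```bash
python3 nav.py 608.3 7.6 32 94.5; python3 look.py a10
```

```text
t 10.1 p [608.8   8.2  67.1] rpy [-179.9   -0.    94.5] w 57.0 F [ 0.6  0.5 -3.7] q [-0.09  0.62  0.04  1.79 -0.04  0.73  0.05]
-> [-0.6 -0.5 35.1] roll -0.006
```

View pics/a10_scene_c.png

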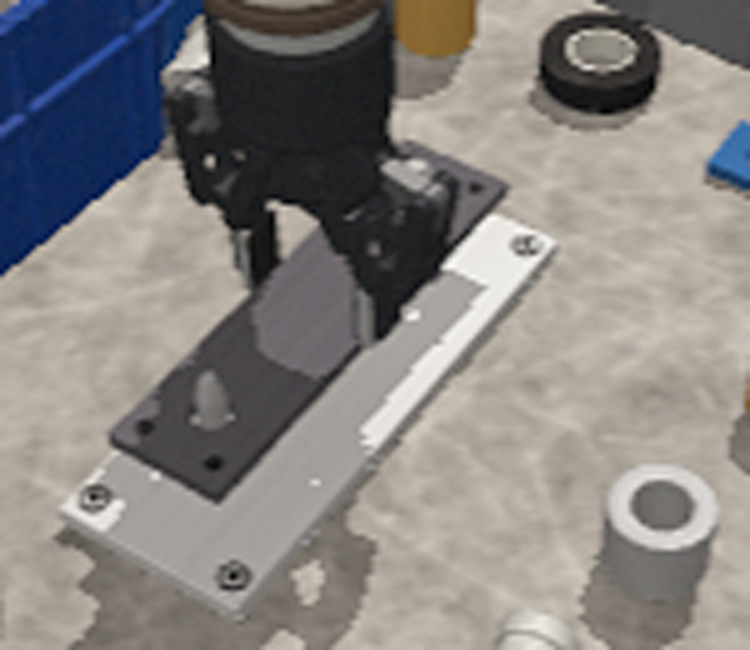

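View pics/a10_top_c.png

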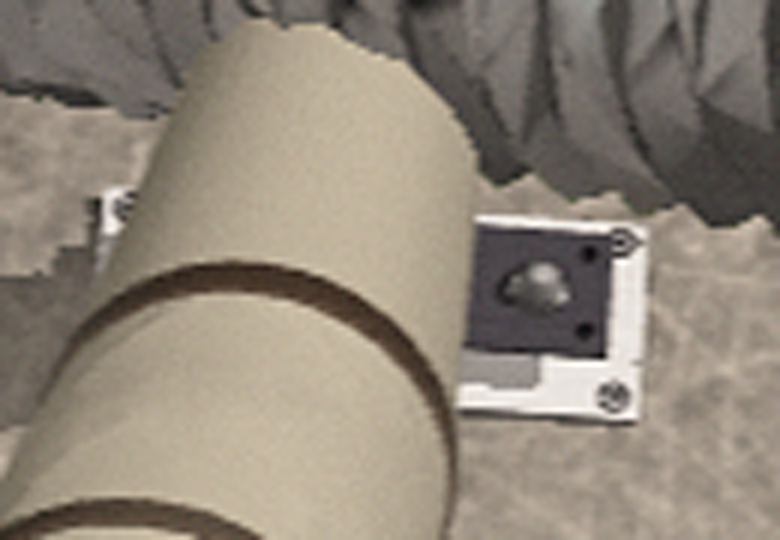

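Emit:
play_rows(plan=[[[-0.6, 0, 8, 0, 1], [-0.6, 0, 16, 0, 1], [-0.6, 0, 24, 0, 1], [-0.6, 0, 30, 0, 1], [-0.6, 0, 33, 0, 1], [-0.6, 0, 33, 0, 1]]])

```text
clock: 10.8
ee_pos: [0.6092, 0.0076, 0.0345]
eef_rot: [-3.14, -0.0, 1.649]
wrist_force: [0.3, 0.5, -4.1]
width: 0.0571
```

```bash
python3 nav.py 608.3 7.6 30 94.5
```

```text
t 10.8 p [609.2   7.6  34.5] rpy [-179.9   -0.    94.5] w 57.1 F [ 0.3  0.5 -4.1] q [-0.09  0.67  0.04  1.8  -0.04  0.68  0.05]
-> [ 0.  -0.9  4.5] roll -0.006
```

Emit:
play_rows(plan=[[[0, 0, 1.5, 0, 1], [0, 0, 3, 0, 1], [0, 0, 4, 0, 1], [0, 0, 4.5, 0, 1]]])

```text
clock: 11.2
ee_pos: [0.6098, 0.0077, 0.0309]
eef_rot: [3.141, -0.0, 1.649]
wrist_force: [-0.4, 0.6, -4.8]
width: 0.0572
```

```bash
python3 nav.py 608.3 7.6 29 94.5
```

```text
t 11.2 p [609.8   7.7  30.9] rpy [180.   -0.   94.5] w 57.2 F [-0.4  0.6 -4.8] q [-0.09  0.68  0.04  1.8  -0.04  0.67  0.05]
-> [ 0.  -1.5  1.9] roll -0.005
```

Emit:
play_rows(plan=[[[0, -0.5, 1, 0, 1], [0, -0.5, 2, 0, 1], [0, -0.5, 2, 0, 1]]])

```text
clock: 11.5
ee_pos: [0.6097, 0.0077, 0.0304]
eef_rot: [3.141, -0.0, 1.648]
wrist_force: [-3.0, 0.0, 8.5]
width: 0.0574
```

Emit:
play_rows(plan=[[[0, -0.5, 1, 0, 0], [0, -0.5, 1, 0, 0], [0, -0.5, 1, 0, 0], [0, -0.5, -10, 0, 0], [0, -0.5, -40, 0, 0], [0, -0.5, -75, 0, 0], [0, -40, -90, 0, 0], [0, -85, -100, 0, 0], [0, -130, -110, 0, 0], [0, -175, -115, 0, 0], [0, -190, -115, 0, 0], [0, -190, -115, 0, 0]]])

```text
clock: 12.7
ee_pos: [0.4174, -0.0074, 0.1446]
eef_rot: [-3.141, -0.0, 1.648]
wrist_force: [0.1, 0.0, -0.2]
width: 0.0853
```

```bash
python3 nav.py; python3 look.py a12
```

```text
t 12.7 p [417.4  -7.4 144.6] rpy [-180.    -0.    94.4] w 85.3 F [ 0.1  0.  -0.2] q [-0.09  0.22  0.05  2.21 -0.02  0.71  0.05]
```

View pics/a12_scene_c.png

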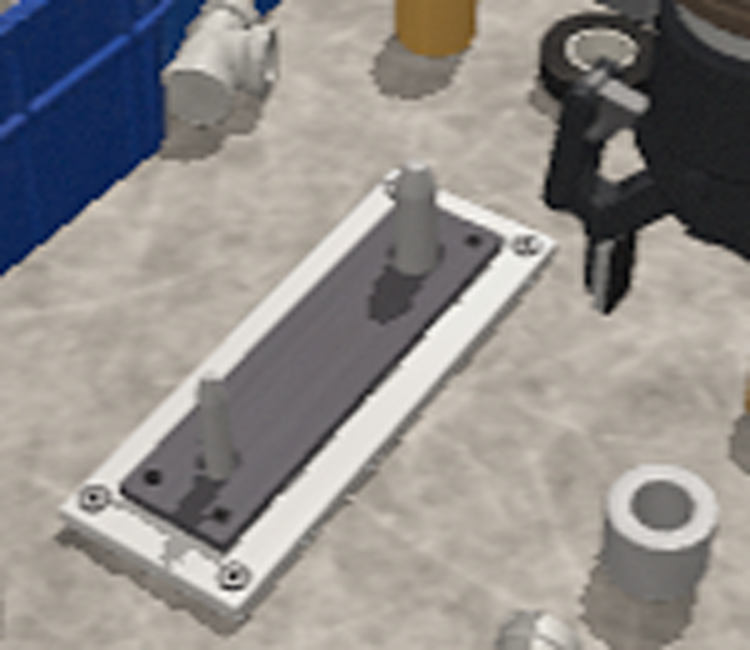

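View pics/a12_top.png

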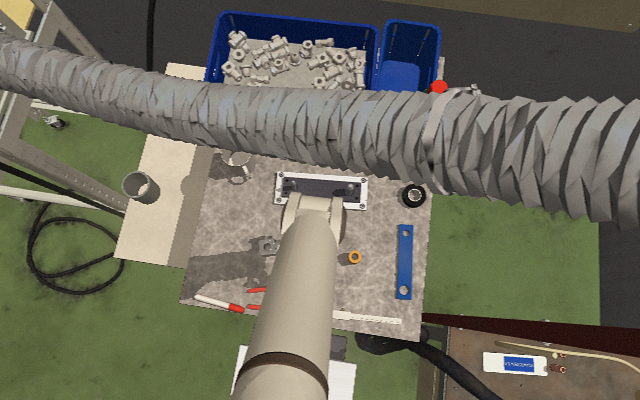

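Run:
```python
from ov import *
print(tri(sb:=np.array([(340.5)/4-.5+240,(188.5)/4-.5+220]),np.array([347.5/4-.5+180,350.5/4-.5+150])))
for n,roi,k in(("scene",(312,232,55,65),11),("top",(250,228,48,36),14)):
    im=cv2.imread(f"pics/{n}0.png")[:,:,::-1]
    draw(n,im,roi,k,[],f"pics/cast_{n}.png")
```

```text
(array([0.44639314, 0.13850797, 0.01567373]), array([0.14423916, 0.05558814]), array([-0.01934086, -0.10718153]))
```

View pics/cast_scene.png

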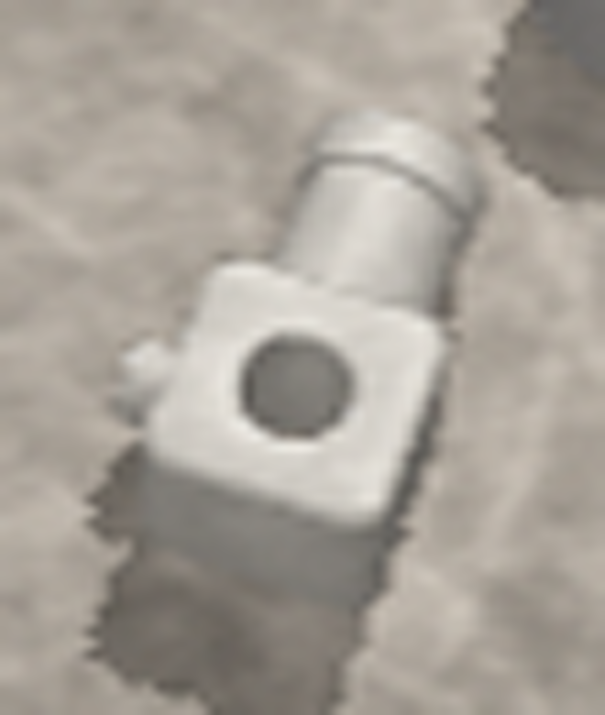

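View pics/cast_top.png

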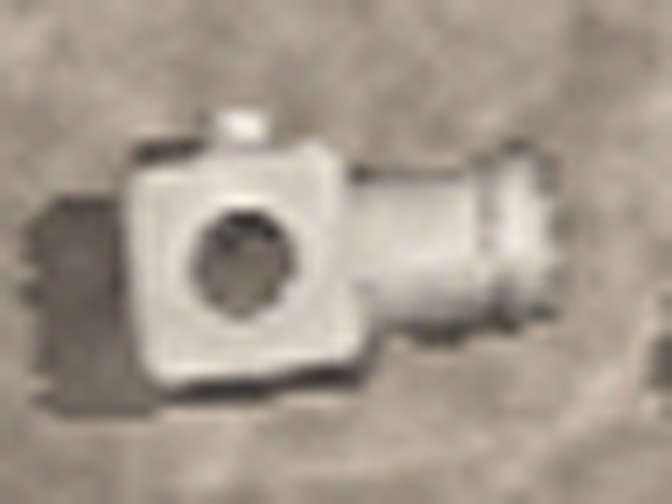

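Run:
```python
from ov import *
t=lambda *p:(np.array(p)+.5)/14-.5+[250,228]; s=lambda *p:(np.array(p)+.5)/11-.5+[312,232]
for nm,f,n,ps in(("top",t,"top",[(127,178),(338,143),(368,360),(157,382)]),("sc",s,"scene",[(148,462),(215,262),(446,322),(378,528)])):
    Q=np.array([onz(n,f(*p),.035)*1000 for p in ps]);print(nm,Q.round(1).tolist(),"c",Q.mean(0).round(1))
    L=[np.linalg.norm(Q[i]-Q[(i+1)%4]).round(1) for i in range(4)];print(L)
    d=(Q[1]+Q[2]-Q[0]-Q[3]);print("socket dir",np.degrees(np.arctan2(d[1],d[0])).round(1), "other", [np.degrees(np.arctan2(*(Q[i]-Q[j])[1::-1])).round(1) for i,j in((1,0),(2,3),(1,2),(0,3))])
print("hole",onz("top",t(242,264),.035)*1000,onz("scene",s(297,386),.035)*1000)
for h in(.010,.017,.030): print("sock end top",h,onz("top",t(553,240),h)*1000, "nub tip",onz("top",t(243,108),h)*1000)
print("nub tri",tri(s(150,370),t(243,128)))
print("sock low silhouette", onz("scene",s(478,180),.017)*1000,onz("scene",s(330,115),.03)*1000)
```

```text
top [[431.4, 155.2, 35.0], [444.8, 114.9, 35.0], [403.2, 101.2, 35.0], [392.5, 141.5, 35.0]] c [418.  128.2  35. ]
[np.float64(42.4), np.float64(43.8), np.float64(41.7), np.float64(41.2)]
socket dir -73.3 other [np.float64(-71.5), np.float64(-75.1), np.float64(18.3), np.float64(19.3)]
sc [[429.7, 159.3, 35.0], [445.2, 119.5, 35.0], [405.0, 104.2, 35.0], [390.7, 145.1, 35.0]] c [417.6 132.   35. ]
[np.float64(42.7), np.float64(43.0), np.float64(43.4), np.float64(41.6)]
socket dir -69.7 other [np.float64(-68.8), np.float64(-70.6), np.float64(20.9), np.float64(19.9)]
hole [418.04797224 129.320377    35.        ] [418.24994816 131.11373427  35.        ]
sock end top 0.01 [435.62563668  71.59532627  10.        ] nub tip [452.44511342 138.82356227  10.        ]
sock end top 0.017 [434.70814495  70.92838359  17.        ] nub tip [451.42444762 137.74422799  17.        ]
sock end top 0.03 [433.00423174  69.68977575  30.        ] nub tip [449.52892541 135.73975004  30.        ]
nub tri (array([0.44699653, 0.13667468, 0.01851934]), array([-0.09111341, -0.03524316]), array([0.01215324, 0.06781875]))
sock low silhouette [423.75172616  65.23173968  17.        ] [449.57508801  77.90445556  30.        ]
```

```bash
python3 nav.py 423.7 112.7 80 108.5
```

```text
t 12.8 p [421.1  -7.  144.8] rpy [179.8  -0.   94.5] w 85.2 F [ 0.8  0.6 -1. ] q [-0.09  0.22  0.05  2.21 -0.02  0.71  0.05]
-> [119.2  11.7  64.8] roll -1.756
```

Emit:
play_rows(plan=[[[35, 3, 0, -0.6, 0], [75, 7, 20, -1.2, 0], [105, 10, 45, -1.75, 0], [119, 11.5, 65, -1.75, 0], [119, 11.5, 65, -1.75, 0], [119, 11.5, 65, -1.75, 0]]])

```text
clock: 13.4
ee_pos: [0.4227, 0.1124, 0.0786]
eef_rot: [-3.141, 0.0, 1.893]
wrist_force: [0.5, -0.3, 0.2]
width: 0.0854
```

```bash
python3 nav.py 423.7 112.7 38 108.5;python3 - <<'E'
from h import *
for n,x,y,w,h in(("scene",290,180,110,110),("top",220,190,120,90)):
    im=robot.read_camera(n);cv2.imwrite(f"pics/b1_{n}.png",im[:,:,::-1]);crop(im,x,y,w,h,6,f"pics/b1_{n}_c.png")
E
```

```text
t 13.4 p [422.7 112.4  78.6] rpy [-180.     0.   108.5] w 85.4 F [ 0.5 -0.3  0.2] q [-0.27  0.38 -0.06  2.2   0.04  0.57 -0.03]
-> [-0.   1.1 40.6] roll -0.003
```

View pics/b1_scene_c.png

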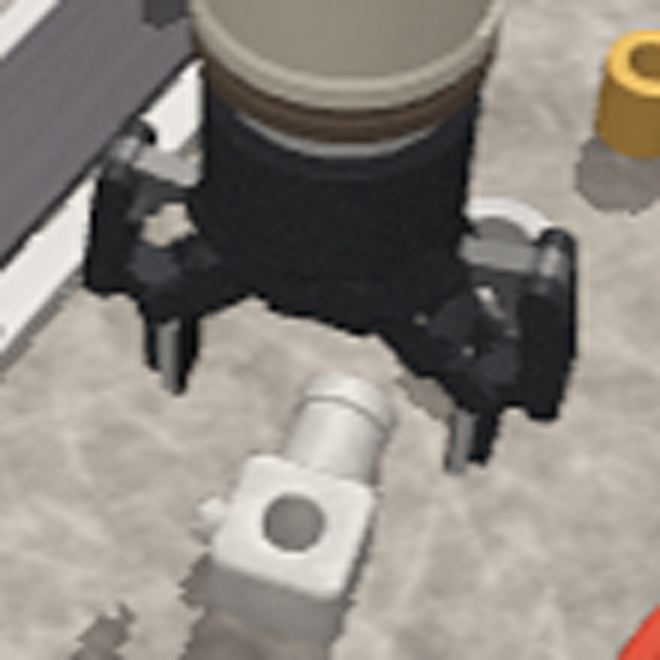

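View pics/b1_top_c.png

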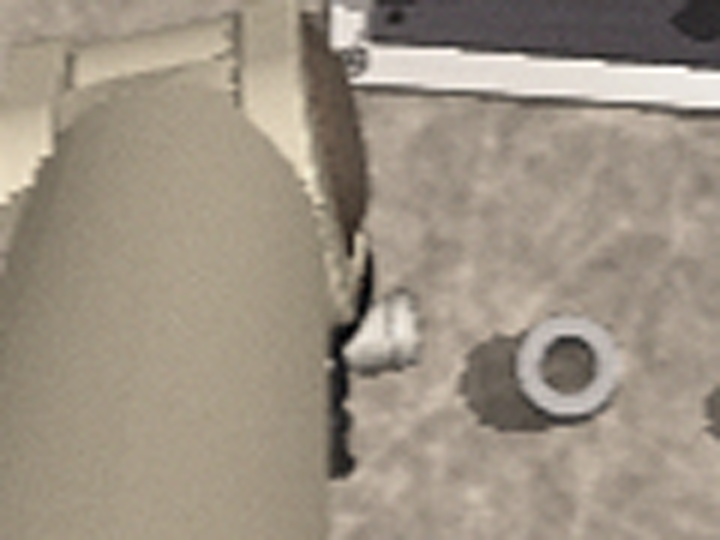

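Emit:
play_rows(plan=[[[0, 1, 15, 0, 0], [0, 1, 30, 0, 0], [0, 1, 40, 0, 0], [0, 1, 40.5, 0, 0], [0, 1, 40.5, 0, 0], [0, 1, 40.5, 0, 0]]])

```text
clock: 14.1
ee_pos: [0.4236, 0.1126, 0.039]
eef_rot: [3.14, 0.0, 1.892]
wrist_force: [-0.3, 0.2, -0.3]
width: 0.0856
```

```bash
python3 nav.py 423.7 112.7 38 108.5;python3 - <<'E'
from h import *
for n,x,y,w,h in(("scene",290,180,110,110),):
    im=robot.read_camera(n);crop(im,x,y,w,h,6,f"pics/b2_{n}_c.png")
E
```

```text
t 14.1 p [423.6 112.6  39. ] rpy [179.9   0.  108.4] w 85.6 F [-0.3  0.2 -0.3] q [-0.28  0.46 -0.05  2.21  0.05  0.47 -0.04]
-> [0.  0.1 1. ] roll -0.01
```

View pics/b2_scene_c.png

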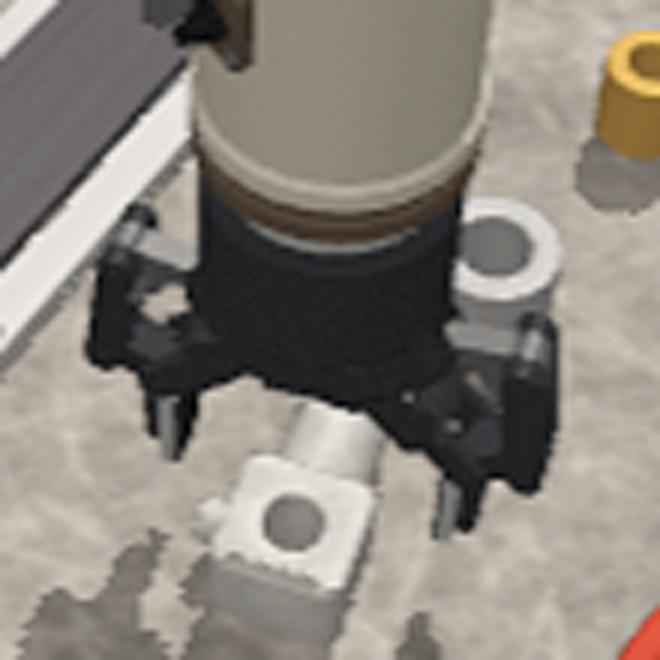

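Emit:
play_rows(plan=[[[0, 0, 0.5, 0, 0.3], [0, 0, 0.5, 0, 0.4], [0, 0, 0.5, 0, 0.5], [0, 0, 0.5, 0, 1], [0, 0, 0.5, 0, 1], [0, 0, 0.5, 0, 1]]])

```text
clock: 14.75
ee_pos: [0.4253, 0.1136, 0.0396]
eef_rot: [3.137, -0.0, 1.893]
wrist_force: [-0.9, -0.0, 16.5]
width: 0.0481
```

```bash
python3 nav.py 423.7 112.7 38 108.5;python3 - <<'E'
from h import *
for n,x,y,w,h in(("scene",290,180,110,110),):
    im=robot.read_camera(n);crop(im,x,y,w,h,6,f"pics/b3_{n}_c.png")
E
```

```text
t 14.75 p [425.3 113.6  39.6] rpy [179.7  -0.  108.5] w 48.1 F [-0.9 -0.  16.5] q [-0.28  0.46 -0.05  2.21  0.05  0.47 -0.05]
-> [-0.3 -1.8  1.6] roll -0.006
```

View pics/b3_scene_c.png

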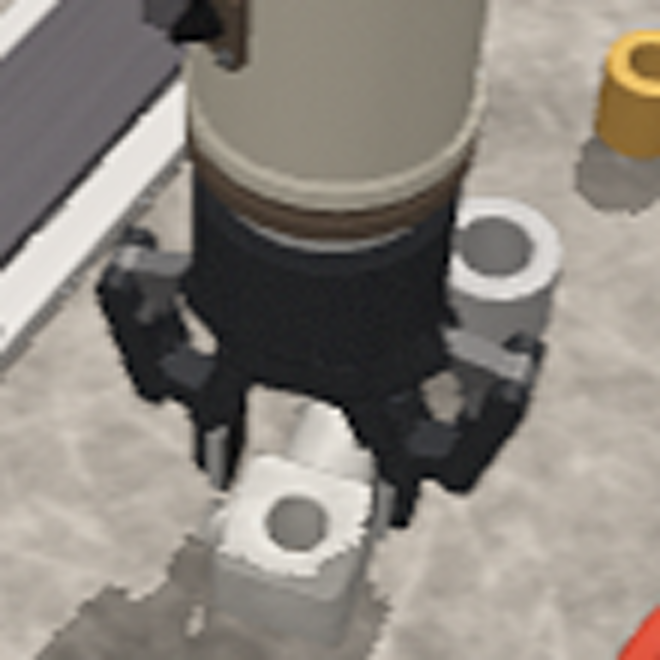

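Emit:
play_rows(plan=[[[0, 0, 0, 0, 0.3], [0, 0, 0, 0, 0.2], [0, 0, 0, 0, 0.2], [0, 0, -6, 0, 0.2]]])

```text
clock: 15.2
ee_pos: [0.422, 0.1124, 0.0432]
eef_rot: [-3.139, -0.0, 1.893]
wrist_force: [-0.3, -0.3, -0.4]
width: 0.0682
```

```bash
python3 nav.py 423.7 112.7 38 108.5;python3 - <<'E'
from h import *
for n,x,y,w,h in(("scene",290,180,110,110),):
    im=robot.read_camera(n);crop(im,x,y,w,h,6,f"pics/b4_{n}_c.png")
E
```

```text
t 15.2 p [422.  112.4  43.2] rpy [-179.9   -0.   108.5] w 68.2 F [-0.3 -0.3 -0.4] q [-0.28  0.45 -0.05  2.21  0.05  0.48 -0.04]
-> [-0.3  1.7  5.2] roll -0.005
```

View pics/b4_scene_c.png

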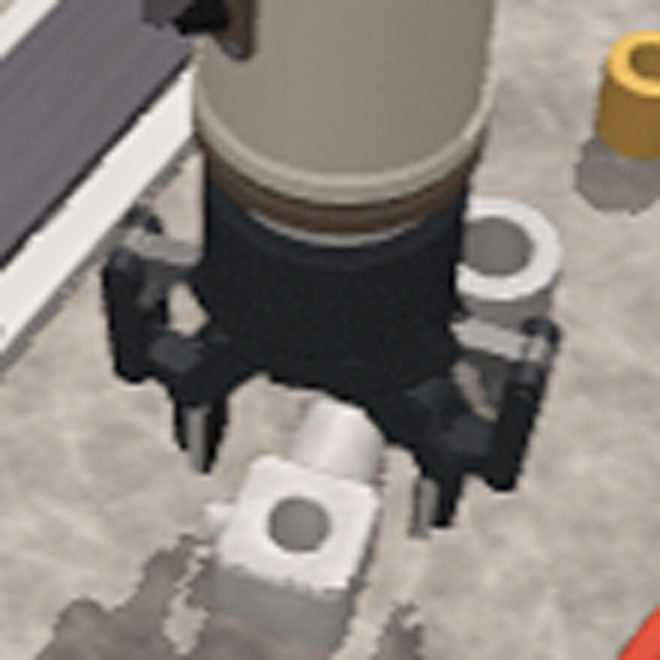

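```bash
python3 nav.py 423.2 129 22 108.5
```

```text
t 15.25 p [422.8 112.7  44.3] rpy [-180.    -0.   108.5] w 67.9 F [0.6 1.1 1.2] q [-0.28  0.45 -0.05  2.21  0.05  0.48 -0.04]
-> [15.4  5.6 22.3] roll -0.005
```

Emit:
play_rows(plan=[[[0, 3, -10, 0, 0], [0, 5.6, -10, 0, 0], [8, 5.6, -10, 0, 0], [15.4, 5.6, -5, 0, 0], [15.4, 5.6, 10, 0, 0], [15.4, 5.6, 20, 0, 0], [15.4, 5.6, 22, 0, 0], [15.4, 5.6, 22, 0, 0]]])

```text
clock: 16.05
ee_pos: [0.4226, 0.129, 0.0211]
eef_rot: [-3.14, 0.0, 1.893]
wrist_force: [0.7, -0.9, 0.2]
width: 0.0853
```

```bash
python3 nav.py 423.2 129 22 108.5;python3 - <<'E'
from h import *
for n,x,y,w,h in(("scene",290,180,110,110),):
    im=robot.read_camera(n);crop(im,x,y,w,h,6,f"pics/b5_{n}_c.png")
E
```

```text
t 16.05 p [422.6 129.   21.1] rpy [-179.9    0.   108.5] w 85.3 F [ 0.7 -0.9  0.2] q [-0.32  0.51 -0.05  2.2   0.05  0.43 -0.08]
-> [-0.2  0.6 -0.9] roll -0.004
```

View pics/b5_scene_c.png

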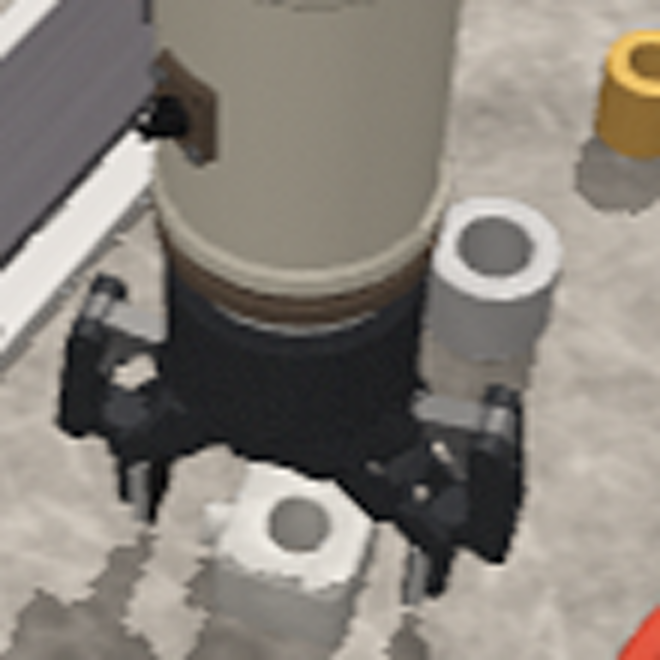

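Emit:
play_rows(plan=[[[0, 0.5, -1.5, 0, 0], [0, 0.5, -1.5, 0, 0.25], [0, 0.5, -1.5, 0, 0.35], [0, 0.5, -1.5, 0, 1], [0, 0.5, -1.5, 0, 1], [0, 0.5, -1.5, 0, 1]]])

```text
clock: 16.7
ee_pos: [0.4238, 0.1291, 0.024]
eef_rot: [3.142, 0.0, 1.892]
wrist_force: [-3.3, -0.3, 10.3]
width: 0.0533
```

```bash
python3 nav.py 423.2 129 22 108.5;python3 - <<'E'
from h import *
for n,x,y,w,h in(("scene",290,180,110,110),):
    im=robot.read_camera(n);crop(im,x,y,w,h,6,f"pics/b6_{n}_c.png")
E
```

```text
t 16.7 p [423.8 129.1  24. ] rpy [180.    0.  108.4] w 53.3 F [-3.3 -0.3 10.3] q [-0.32  0.5  -0.05  2.2   0.05  0.44 -0.08]
-> [ 0.1 -0.6  2. ] roll -0.009
```

View pics/b6_scene_c.png

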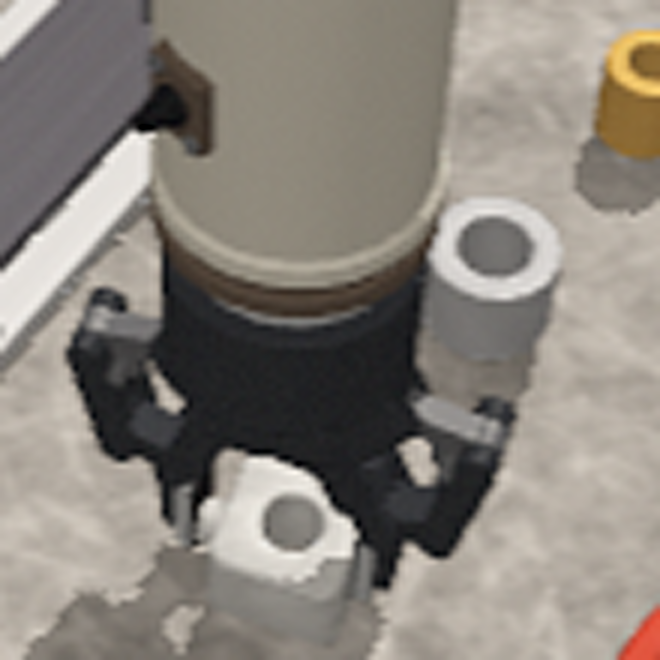

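Emit:
play_rows(plan=[[[0, 0, -3, 0, 1], [0, 0, -15, 0, 1], [0, 0, -40, 0, 1], [0, 0, -70, 0, 1], [-10, 0, -95, 0, 1], [-40, 0, -95, -1, 1], [-70, 0, -95, -2, 1], [-95, 0, -95, -3, 1], [-115, 0, -95, -4, 1], [-115, 0, -95, -5, 1], [-115, 0, -95, -6, 1], [-115, 0, -95, -7, 1]]])

```text
clock: 17.95
ee_pos: [0.46, 0.0197, 0.1188]
eef_rot: [-3.141, -0.0, 2.875]
wrist_force: [0.4, 0.0, -2.9]
width: 0.0531
```

```bash
python3 nav.py 460 10 120 184.5;python3 - <<'E'
from h import *
for n,x,y,w,h in(("scene",280,120,150,150),):
    im=robot.read_camera(n);cv2.imwrite("pics/b7_scene.png",im[:,:,::-1]);crop(im,x,y,w,h,5,f"pics/b7_{n}_c.png")
E
```

```text
t 17.95 p [460.   19.7 118.8] rpy [-180.    -0.   164.7] w 53.1 F [ 0.4  0.  -2.9] q [ 0.09  0.34 -0.22  2.13  0.12  0.69  1.1 ]
-> [-2.6 -9.3 -1.2] roll -2.471
```

View pics/b7_scene_c.png

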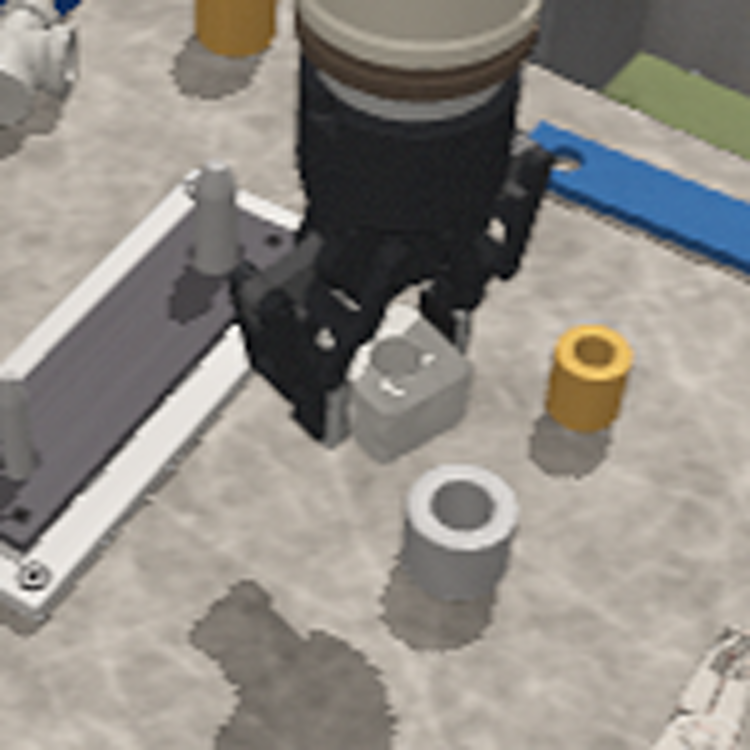

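Run:
```python
from h import *
for uv in((359.2,191.2),(358.6,190.6)):
    X=onz("scene",uv,.1298)*1000; d=X[:2]-[460,19.7]; psi=np.radians(164.7)
    print(X.round(1),"toolx",d@[np.cos(psi),np.sin(psi)],"tooly",d@[np.sin(psi),-np.cos(psi)])
```

```text
[454.8  18.  129.8] toolx 4.557938047847934 tooly -2.998108639284827
[456.6  17.4 129.8] toolx 2.6458210052389646 tooly -3.0959144820738778
```

Emit:
play_rows(plan=[[[-3, -5, -1, -1, 1], [-3, -10, -1, -2, 1], [-3, -13, -1, -2.47, 1], [-3, -13, -1, -2.47, 1], [-3, -13, -1, -2.47, 1]]])

```text
clock: 18.5
ee_pos: [0.4596, 0.0068, 0.1196]
eef_rot: [-3.142, 0.0, -3.072]
wrist_force: [0.6, -0.2, -2.3]
width: 0.0529
```

```bash
python3 nav.py 591.4 5.6 110 184.5
```

```text
t 18.5 p [459.6   6.8 119.6] rpy [-180.    0. -176.] w 52.9 F [ 0.6 -0.2 -2.3] q [ 0.18  0.34 -0.29  2.13  0.15  0.69  1.43]
-> [-131.4  -10.4    9.6] roll -0.062
```

Emit:
play_rows(plan=[[[-30, -3, 0, -0.06, 1], [-60, -5, 0, -0.06, 1], [-90, -8, 0, -0.06, 1], [-115, -10, 5, -0.06, 1], [-131.4, -10.4, 9.6, -0.06, 1], [-131.4, -10.4, 9.6, -0.06, 1], [-131.4, -10.4, 9.6, -0.06, 1]]])

```text
clock: 19.2
ee_pos: [0.5906, 0.0066, 0.1092]
eef_rot: [3.141, -0.002, -3.061]
wrist_force: [0.4, 0.1, -2.7]
width: 0.0531
```

```bash
python3 nav.py 591.4 5.6 48 184.5; python3 look.py b8
```

```text
t 19.2 p [590.6   6.6 109.2] rpy [ 1.800e+02 -1.000e-01 -1.754e+02] w 53.1 F [ 0.4  0.1 -2.7] q [ 0.14  0.55 -0.26  1.81  0.19  0.8   1.44]
-> [-0.8 -1.  61.2] roll 0.018
```

View pics/b8_scene_c.png

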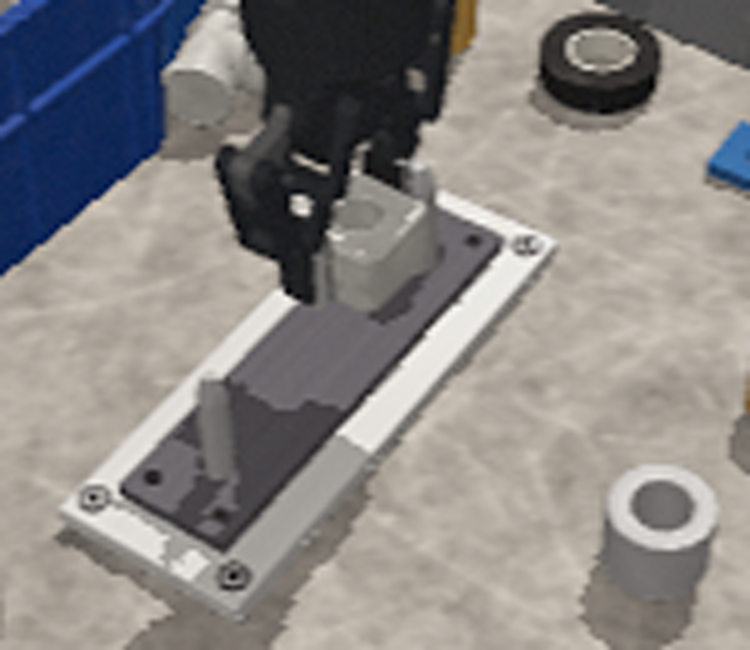

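View pics/b8_top_c.png

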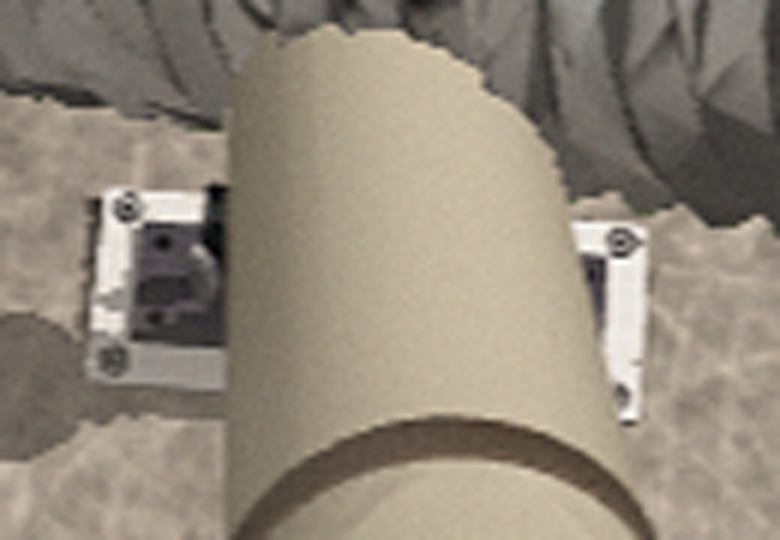

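Emit:
play_rows(plan=[[[-0.8, -1, 15, 0, 1], [-0.8, -1, 30, 0, 1], [-0.8, -1, 45, 0, 1], [-0.8, -1, 57, 0, 1], [-0.8, -1, 62, 0, 1], [-0.8, -1, 62, 0, 1]]])

```text
clock: 19.9
ee_pos: [0.5914, 0.0052, 0.0462]
eef_rot: [3.141, -0.002, -3.06]
wrist_force: [0.5, 0.3, -2.9]
width: 0.0532
```

```bash
python3 nav.py 591.4 5.6 44 184.5; python3 look.py b9
```

```text
t 19.9 p [591.4   5.2  46.2] rpy [ 1.800e+02 -1.000e-01 -1.753e+02] w 53.2 F [ 0.5  0.3 -2.9] q [ 0.13  0.64 -0.24  1.83  0.22  0.69  1.42]
-> [-0.1  0.4  2.2] roll 0.025
```

View pics/b9_scene_c.png

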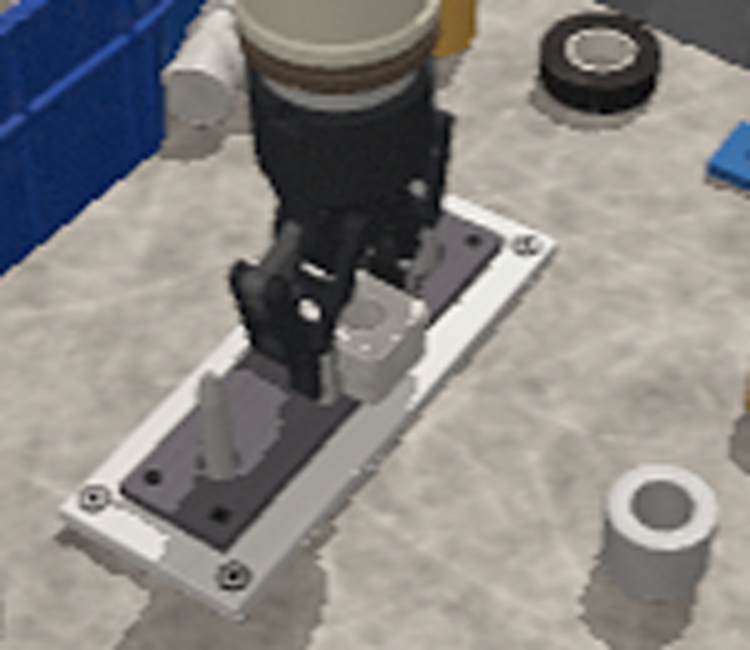

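Emit:
play_rows(plan=[[[0, 0.4, 1, 0, 1], [0, 0.4, 2, 0, 1], [0, 0.4, 2.8, 0, 1], [0, 0.4, 2.8, 0, 1]]])

```text
clock: 20.4
ee_pos: [0.5924, 0.0056, 0.045]
eef_rot: [-3.142, 0.0, -3.06]
wrist_force: [-0.7, 0.7, -2.9]
width: 0.0537
```

Emit:
play_rows(plan=[[[0.5, 0, 1, 0, 1], [0.5, 0, 1.5, 0, 1], [0.5, 0, 1.5, 0, 1]]])

```text
clock: 20.7
ee_pos: [0.5921, 0.0055, 0.0441]
eef_rot: [-3.141, 0.001, -3.06]
wrist_force: [-1.7, -0.4, 4.7]
width: 0.053
```

Emit:
play_rows(plan=[[[0.5, 0, 1, 0, 0.2], [0.5, 0, 1, 0, 0], [0.5, 0, 1, 0, 0], [0.5, 0, -10, 0, 0], [0.5, 0, -45, 0, 0], [0.5, 0, -80, 0, 0], [40, 0, -100, 0, 0], [85, 0, -110, 0, 0], [130, 0, -110, 0, 0], [170, 0, -110, 0, 0], [190, 0, -110, 0, 0], [190, 0, -110, 0, 0]]])

```text
clock: 21.9
ee_pos: [0.3994, -0.0106, 0.1538]
eef_rot: [-3.14, -0.002, -3.06]
wrist_force: [-0.4, -0.4, -0.0]
width: 0.0855
```

```bash
python3 nav.py; python3 look.py b10
python3 - <<'E'
from ov import *
im=cv2.imread("pics/b10_top.png")[:,:,::-1]; cv2.imwrite("pics/b10_t.png",cv2.resize(im[130:330,190:450],None,fx=3,fy=3,interpolation=cv2.INTER_CUBIC)[:,:,::-1])
E
```

```text
t 21.9 p [399.4 -10.6 153.8] rpy [-1.799e+02 -1.000e-01 -1.753e+02] w 85.5 F [-0.4 -0.4 -0. ] q [ 0.25  0.18 -0.32  2.23  0.09  0.74  1.53]
```

View pics/b10_scene_c.png

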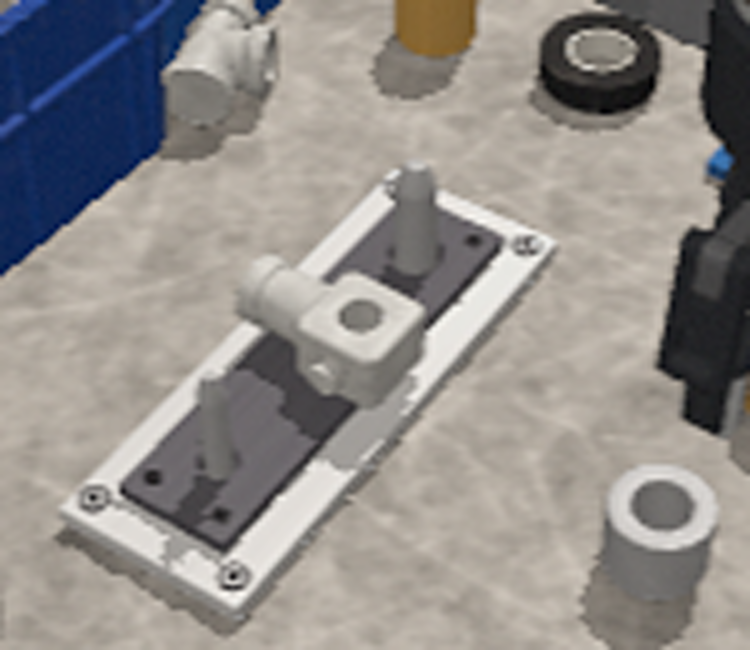

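View pics/b10_t.png

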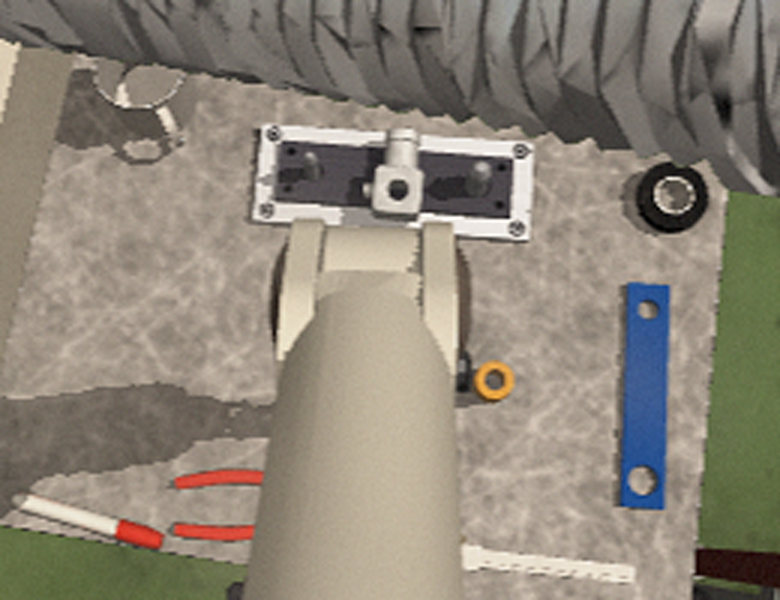

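```bash
cat >> ov.py <<'E'
def casting(x,y,yaw,z=20):
    Y=(0,255,255)
    b=[[-27.5,-.5],[15.5,-.5],[15.5,42],[-27.5,42],[-27.5,-.5]]
    o=[(T(x,y,yaw,[[p[0],p[1],z+35] for p in b]),Y),(T(x,y,yaw,circ(8.5,-6,20.5,z+35)),(255,0,255)),(T(x,y,yaw,[[-6,20.5,z+17],[-6,-42,z+17]]),(255,0,0)),(T(x,y,yaw,[[27.5,15,z+17],[27.5,25,z+17]]),(0,128,255))]
    return o
E
python3 - <<'E'
from ov import *
cur=casting(608.8,7,np.radians(94.5))+fixture(608.6,7,.079)
for n,roi,k in(("scene",(265,155,100,90),7),("top",(270,160,110,60),7)):
    draw(n,cv2.imread(f"pics/b10_{n}.png")[:,:,::-1],roi,k,cur,f"pics/b10_{n}_o.png")
E
```

```text
(no output)
```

View pics/b10_scene_o.png

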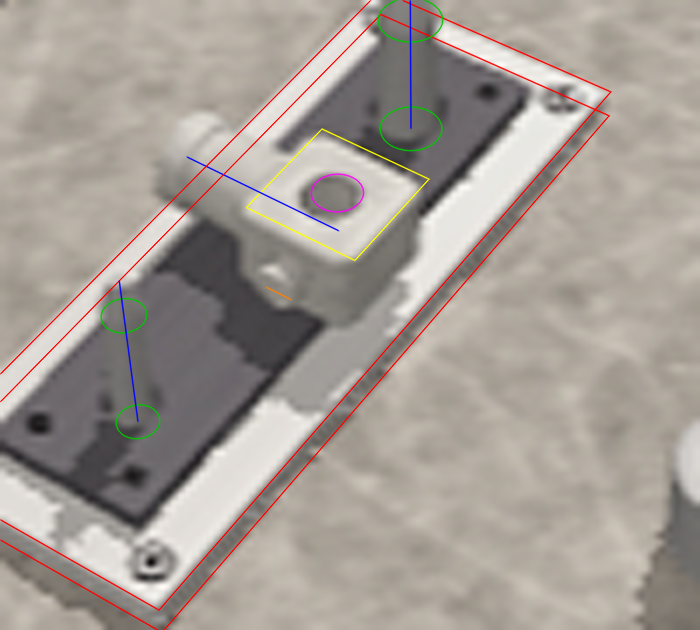

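View pics/b10_top_o.png

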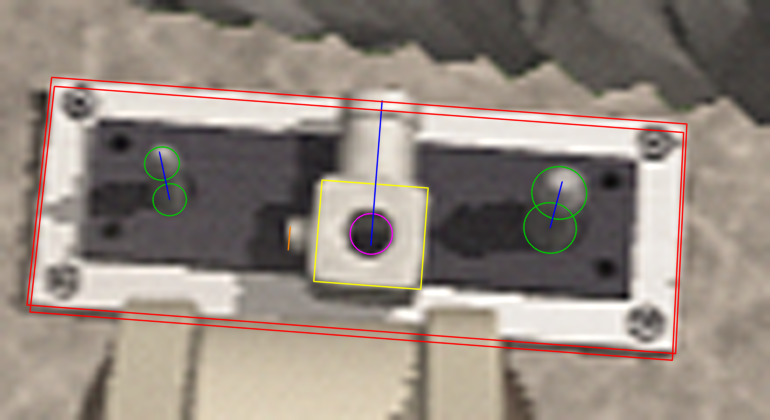

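```bash
python3 nav.py 426.7 -2.2 75 94.5
```

```text
t 22.0 p [403.6 -10.1 154.4] rpy [-180.     0.2 -175.3] w 85.5 F [0.3 0.6 0.8] q [ 0.25  0.19 -0.32  2.23  0.09  0.74  1.53]
-> [-23.4   6.   79.5] roll 11.273
```

Emit:
play_rows(plan=[[[-23, 6, 20, 1, 0], [-23, 6, 40, 2, 0], [-23, 6, 60, 3, 0], [-23, 6, 75, 4, 0], [-23, 6, 75, 5, 0], [-23, 6, 75, 6, 0], [-23, 6, 75, 7, 0], [-23, 6, 75, 8, 0], [-23, 6, 75, 9, 0], [-23, 6, 75, 10, 0], [-23, 6, 75, 11, 0], [-23, 6, 75, 11.27, 0]]])

```text
clock: 23.2
ee_pos: [0.4271, -0.0017, 0.0785]
eef_rot: [3.14, 0.0, 1.646]
wrist_force: [-0.5, 0.2, -0.1]
width: 0.0851
```

Emit:
play_rows(plan=[[[0, 0, 0, 0, 0], [0, 0, 0, 0, 0]]])

```text
clock: 23.4
ee_pos: [0.4262, -0.0018, 0.0784]
eef_rot: [3.141, 0.0, 1.652]
wrist_force: [0.6, -0.5, 0.7]
width: 0.0856
```

```bash
python3 nav.py 426.7 -2.2 25 94.5;python3 - <<'E'
from h import *
for n,x,y,w,h in(("scene",310,140,130,130),("top",270,200,120,90)):
    im=robot.read_camera(n);crop(im,x,y,w,h,5,f"pics/c1_{n}_c.png")
E
```

```text
t 23.4 p [426.2  -1.8  78.4] rpy [179.9   0.   94.6] w 85.6 F [ 0.6 -0.5  0.7] q [-0.11  0.36  0.06  2.23 -0.04  0.55  0.06]
-> [-0.4  0.4 53.4] roll 0.018
```

View pics/c1_scene_c.png

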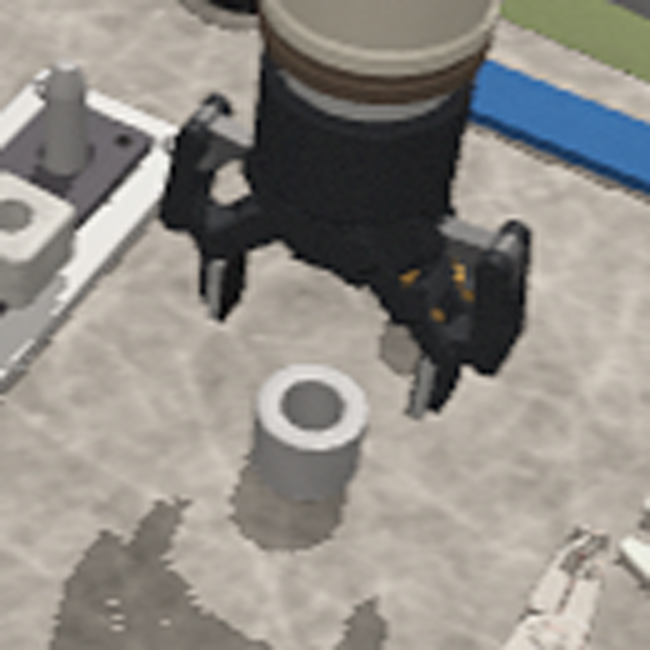

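Emit:
play_rows(plan=[[[-0.4, 0.4, 15, 0, 0], [-0.4, 0.4, 30, 0, 0], [-0.4, 0.4, 45, 0, 0], [-0.4, 0.4, 52.5, 0, 0], [-0.4, 0.4, 52.5, 0, 0], [-0.4, 0.4, 52.5, 0, 0.3], [-0.4, 0.4, 52.5, 0, 0.4], [-0.4, 0.4, 52.5, 0, 1], [-0.4, 0.4, 52.5, 0, 1], [-0.4, 0.4, 52.5, 0, 1], [-0.4, 0.4, 52.5, 0, 1]]])

```text
clock: 24.6
ee_pos: [0.4262, -0.0025, 0.027]
eef_rot: [3.14, 0.0, 1.65]
wrist_force: [-1.1, -1.0, 7.1]
width: 0.0473
```

```bash
python3 nav.py 426.7 -2.2 25 94.5
```

```text
t 24.6 p [426.2  -2.5  27. ] rpy [179.9   0.   94.6] w 47.3 F [-1.1 -1.   7.1] q [-0.1   0.48  0.05  2.24 -0.05  0.42  0.07]
-> [0.2 0.6 2. ] roll 0.007
```

Emit:
play_rows(plan=[[[0, 0, -3, 0, 1], [0, 0, -20, 0, 1], [0, 0, -50, 0, 1], [0, 0, -80, 0, 1], [0, 5, -92, 0, 1], [-20, 30, -92, 0, 1], [-40, 65, -92, 0, 1], [-55, 100, -92, 0, 1], [-55, 135, -92, 0, 1], [-55, 165, -92, 0, 1], [-55, 180, -92, 0, 1], [-55, 180, -92, 0, 1]]])

```text
clock: 25.8
ee_pos: [0.6109, -0.0425, 0.1178]
eef_rot: [3.14, -0.0, 1.651]
wrist_force: [0.3, 0.3, -2.3]
width: 0.0473
```

```bash
python3 nav.py 615 -72.8 118 94.5
```

```text
t 25.8 p [610.9 -42.5 117.8] rpy [179.9  -0.   94.6] w 47.3 F [ 0.3  0.3 -2.3] q [-0.04  0.55  0.08  1.77 -0.06  0.82  0.15]
-> [-30.5   1.7  -0.2] roll 0.01
```

Emit:
play_rows(plan=[[[-15, 1, 0, 0, 1], [-30.5, 1.7, 0, 0, 1], [-30.5, 1.7, 0, 0, 1], [-30.5, 1.7, 0, 0, 1]]])

```text
clock: 26.2
ee_pos: [0.6124, -0.0752, 0.118]
eef_rot: [-3.141, 0.0, 1.647]
wrist_force: [0.2, 0.5, -2.5]
width: 0.0469
```

```bash
python3 nav.py 615 -72.8 118 94.5
cat > look2.py <<'E'
import sys
from ov import *
tag,x,y,zb,r,b=sys.argv[1],*map(float,sys.argv[2:7])
cur=[(circ(r,x,y,zb+38),(0,255,255)),(circ(b,x,y,zb+38),(255,0,255)),(circ(r,x,y,zb),(0,255,255))]+fixture(608.7,7,.079)
for n,roi,k in(("scene",(250,110,140,120),5),("top",(260,120,130,100),6)):
    im=robot.read_camera(n);cv2.imwrite(f"pics/{tag}_{n}.png",im[:,:,::-1])
    draw(n,im,roi,k,cur,f"pics/{tag}_{n}_o.png")
E
python3 look2.py c2 615 -72.8 91 24 13.5
```

```text
t 26.2 p [612.4 -75.2 118. ] rpy [-180.     0.    94.4] w 46.9 F [ 0.2  0.5 -2.5] q [ 0.01  0.56  0.09  1.75 -0.06  0.83  0.21]
-> [ 2.2  2.7 -0. ] roll -0.017
```

View pics/c2_scene_o.png

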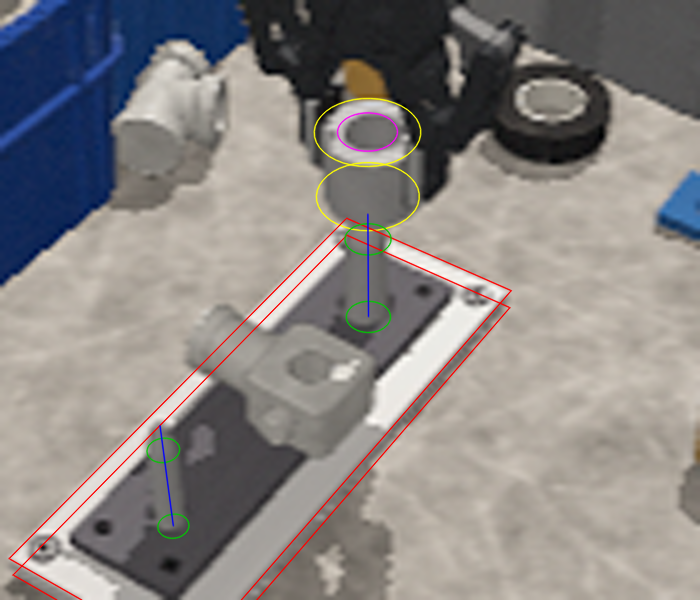

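View pics/c2_top_o.png

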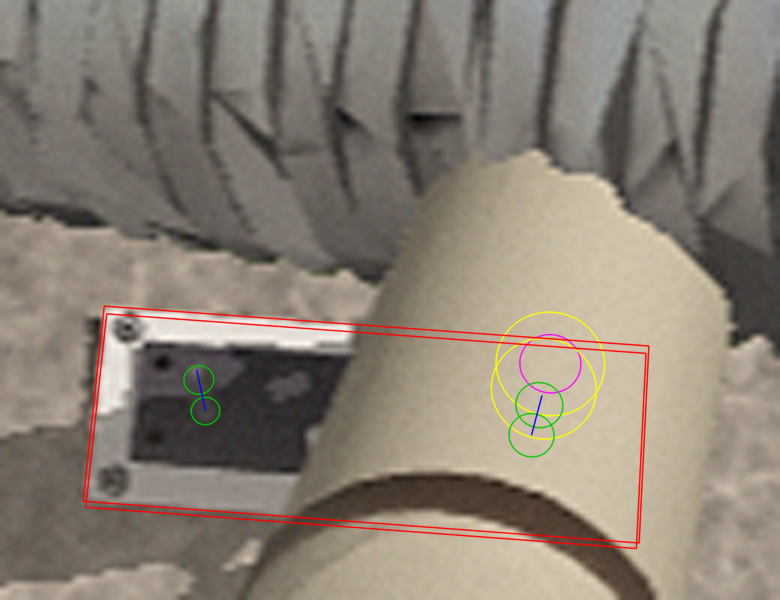

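Run:
```python
from ov import *
im=cv2.imread("pics/c2_scene.png")[:,:,::-1]
draw("scene",im,(300,120,50,60),12,[],"pics/c2z.png")
g=im.mean(2)
for r in range(158,170,2): print(r,g[r,312:334].round().astype(int))
```

```text
158 [166 158 204 234 206 146 131 112 124 129 128 126 121 113  97 172 217 198
 164 165 167 165]
160 [205 231 228 227 230 236 211 102 109 111 114 112 108 101  93 194 238 233
 232 232 235 223]
162 [228 228 228 232 219 159 103 106 111 114 112 112 108 104  98 100 105 128
 185 225 235 233]
164 [229 233 219 158 102 105 107 108 112 114 114 111 108 104  98 102 110 108
 104 104 105 103]
166 [219 158 102 105 108 110 107 108 113 114 115 111 107 104  99 101 109 108
 108 108 110 112]
168 [103 105 108 108 108 106 102 106 114 114 114 112 108 105  98  96 102 109
 109 109  98  65]
```

View pics/c2z.png

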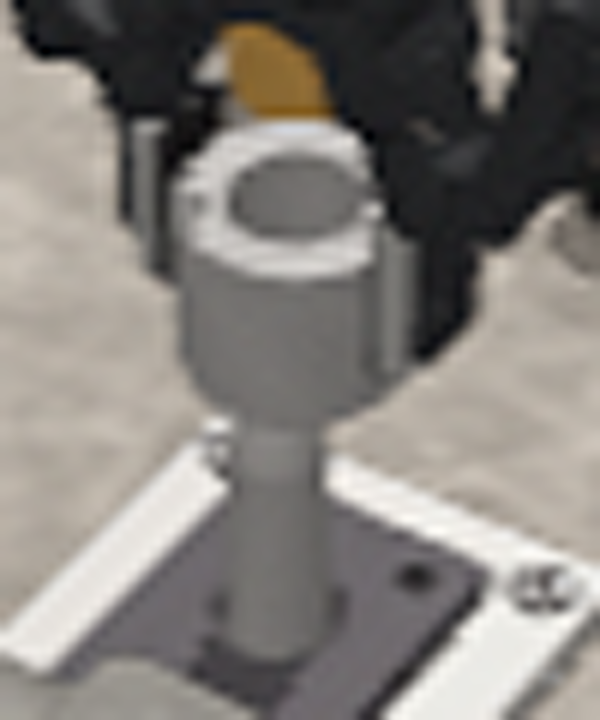

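Emit:
play_rows(plan=[[[2.2, 2.7, 0, 0, 1], [2.2, 2.7, 6, 0, 1], [2.2, 2.7, 14, 0, 1], [2.2, 2.7, 20, 0, 1], [2.2, 2.7, 20, 0, 1]]])

```text
clock: 26.8
ee_pos: [0.6145, -0.0707, 0.0961]
eef_rot: [-3.139, -0.0, 1.65]
wrist_force: [-0.3, -0.4, -2.1]
width: 0.0468
```

```bash
python3 nav.py 615 -72.8 60 94.5;  python3 - <<'E'
from ov import *
im=robot.read_camera("scene");draw("scene",im,(300,120,50,60),12,[],"pics/c3z.png")
E
```

```text
t 26.8 p [614.5 -70.7  96.1] rpy [-179.8   -0.    94.5] w 46.8 F [-0.3 -0.4 -2.1] q [ 0.01  0.59  0.08  1.76 -0.07  0.8   0.2 ]
-> [-2.1  0.5 36.1] roll 0.006
```

View pics/c3z.png

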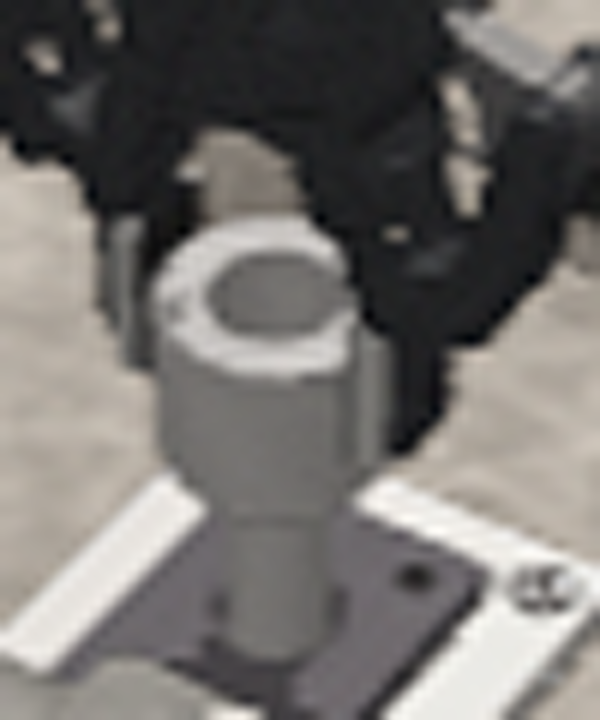

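Emit:
play_rows(plan=[[[-1.5, 1.2, 0, 0, 1], [-1.5, 1.2, 6, 0, 1], [-1.5, 1.2, 12, 0, 1], [-1.5, 1.2, 18, 0, 1], [-1.5, 1.2, 18, 0, 1]]])

```text
clock: 27.35
ee_pos: [0.616, -0.0722, 0.0785]
eef_rot: [-3.139, -0.0, 1.65]
wrist_force: [-0.8, -0.3, -2.1]
width: 0.0469
```

```bash
python3 nav.py 615 -72.8 60 94.5;  python3 - <<'E'
from ov import *
im=robot.read_camera("scene");draw("scene",im,(300,120,50,60),12,[],"pics/c4z.png")
E
```

```text
t 27.35 p [616.  -72.2  78.5] rpy [-179.9   -0.    94.5] w 46.9 F [-0.8 -0.3 -2.1] q [ 0.01  0.62  0.08  1.76 -0.07  0.77  0.21]
-> [-0.5 -1.  18.5] roll 0.004
```

View pics/c4z.png

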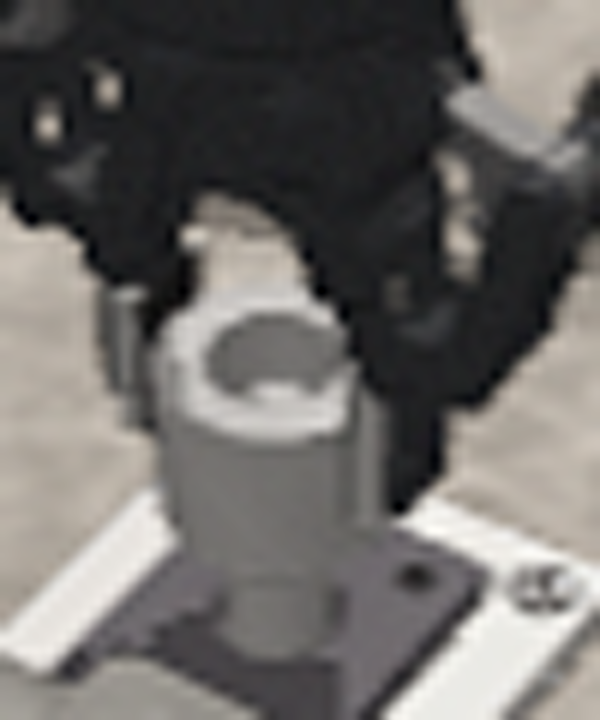

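Emit:
play_rows(plan=[[[0, -0.5, 7, 0, 1], [0, -0.5, 14, 0, 1], [0, -0.5, 21, 0, 1], [0, -0.5, 28, 0, 1], [0, -0.5, 29, 0, 1], [0, -0.5, 29, 0, 1]]])

```text
clock: 28.0
ee_pos: [0.6162, -0.0724, 0.0504]
eef_rot: [-3.141, -0.0, 1.65]
wrist_force: [0.6, -0.2, -2.3]
width: 0.0471
```

```bash
python3 nav.py 615 -72.8 47 94.5
```

```text
t 28.0 p [616.2 -72.4  50.4] rpy [-179.9   -0.    94.5] w 47.1 F [ 0.6 -0.2 -2.3] q [ 0.02  0.66  0.08  1.76 -0.07  0.72  0.21]
-> [-0.3 -1.2  3.4] roll 0.004
```

Emit:
play_rows(plan=[[[0, -0.5, 1.5, 0, 1], [0, -0.5, 3, 0, 1], [0, -0.5, 4, 0, 1], [0, -0.5, 4.5, 0, 1]]])

```text
clock: 28.4
ee_pos: [0.6162, -0.0725, 0.0471]
eef_rot: [3.141, -0.0, 1.65]
wrist_force: [-3.0, 0.8, 7.9]
width: 0.0467
```

Emit:
play_rows(plan=[[[0, -0.5, 3, 0, 0.3], [0, -0.5, 3, 0, 0], [0, -0.5, 2, 0, 0], [0, -0.5, -15, 0, 0], [0, -0.5, -50, 0, 0], [0, -0.5, -80, 0, 0], [0, -40, -90, 0, 0], [-10, -85, -90, 0, 0], [-20, -130, -90, 0, 0], [-30, -165, -90, 0, 0], [-40, -175, -85, 0, 0], [-40, -175, -85, 0, 0]]])

```text
clock: 29.6
ee_pos: [0.4439, -0.1278, 0.1322]
eef_rot: [3.141, 0.001, 1.647]
wrist_force: [0.7, -0.4, -0.3]
width: 0.0856
```

```bash
python3 nav.py 429.1 -114.9 75 94.5; python3 look.py c6
```

```text
t 29.6 p [ 443.9 -127.8  132.2] rpy [180.    0.   94.3] w 85.6 F [ 0.7 -0.4 -0.3] q [ 0.12  0.31  0.11  2.12 -0.05  0.71  0.35]
-> [ 14.1 -13.8  57.2] roll -0.019
```

View pics/c6_scene_c.png

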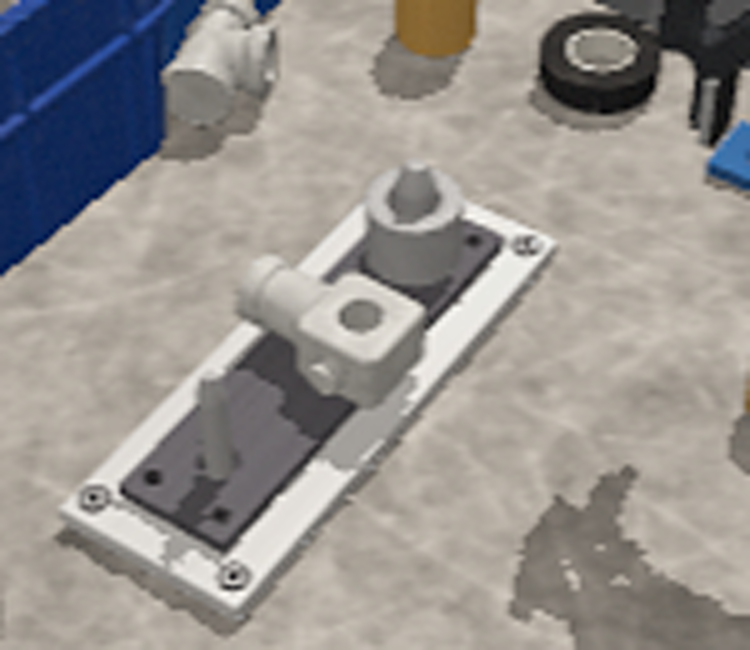

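View pics/c6_top_c.png

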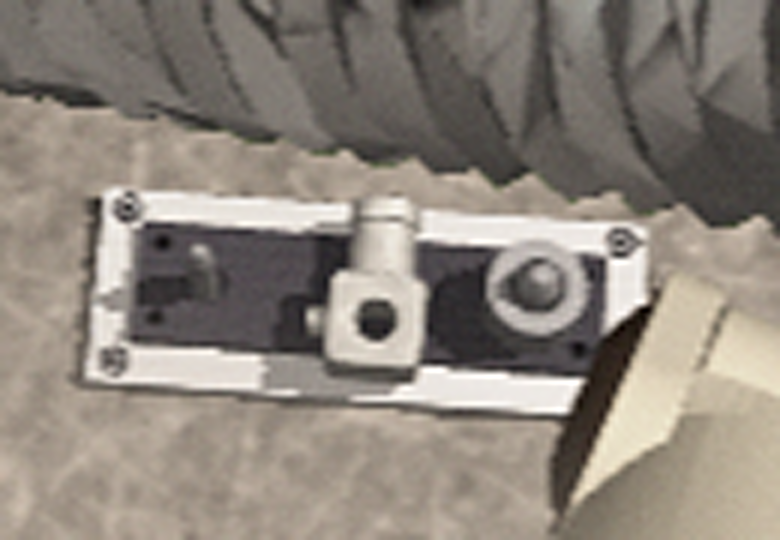

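Run:
```python
from h import *
S=lambda x,y:(np.array([x,y])+.5)/4-.5+np.array([240,90])
for nm,l,r,top,bot in(("far",(316,105),(383,105),(350,88),(348,160)),("near",(600,415),(665,412),(634,401),(628,463))):
    # bottom front pt on table
    B=onz("scene",S(*bot),0); c=C["scene"]
    for h in(.03,.038,.045,.055):
        L=onz("scene",S(*l),h*.8);R=onz("scene",S(*r),h*.8);Tp=onz("scene",S(*top),h)
        print(nm,h,"width",np.linalg.norm(L-R).round(4),"topc",Tp.round(3),"front bottom",B.round(3),"radius",np.linalg.norm(Tp[:2]-B[:2]).round(4))
```

```text
far 0.03 width 0.0478 topc [ 0.748 -0.262  0.03 ] front bottom [ 0.722 -0.226  0.   ] radius 0.0439
far 0.038 width 0.0474 topc [ 0.741 -0.253  0.038] front bottom [ 0.722 -0.226  0.   ] radius 0.0327
far 0.045 width 0.0469 topc [ 0.735 -0.245  0.045] front bottom [ 0.722 -0.226  0.   ] radius 0.0229
far 0.055 width 0.0463 topc [ 0.727 -0.234  0.055] front bottom [ 0.722 -0.226  0.   ] radius 0.0089
near 0.03 width 0.0379 topc [ 0.432 -0.12   0.03 ] front bottom [ 0.42  -0.102  0.   ] radius 0.0217
near 0.038 width 0.0376 topc [ 0.429 -0.113  0.038] front bottom [ 0.42  -0.102  0.   ] radius 0.0143
near 0.045 width 0.0372 topc [ 0.427 -0.107  0.045] front bottom [ 0.42  -0.102  0.   ] radius 0.0081
near 0.055 width 0.0368 topc [ 0.423 -0.098  0.055] front bottom [ 0.42  -0.102  0.   ] radius 0.005
```

Emit:
play_rows(plan=[[[5, -5, 15, 0, 0], [10, -10, 35, 0, 0], [14, -13.8, 57, 0, 0], [14, -13.8, 57, 0, 0], [14, -13.8, 57, 0, 0]]])

```text
clock: 30.2
ee_pos: [0.4312, -0.1127, 0.0745]
eef_rot: [3.142, -0.0, 1.651]
wrist_force: [0.3, -0.2, 0.3]
width: 0.0855
```

```bash
python3 nav.py 429.1 -114.9 27 94.5
python3 - <<'E'
from h import *
for n,x,y,w,h in(("scene",340,130,120,110),):
    im=robot.read_camera(n);crop(im,x,y,w,h,5,f"pics/d1_{n}_c.png")
E
```

```text
t 30.2 p [ 431.2 -112.7   74.5] rpy [180.   -0.   94.6] w 85.5 F [ 0.3 -0.2  0.3] q [ 0.11  0.4   0.1   2.19 -0.07  0.56  0.34]
-> [-2.  -2.3 47.5] roll 0.015
```

View pics/d1_scene_c.png

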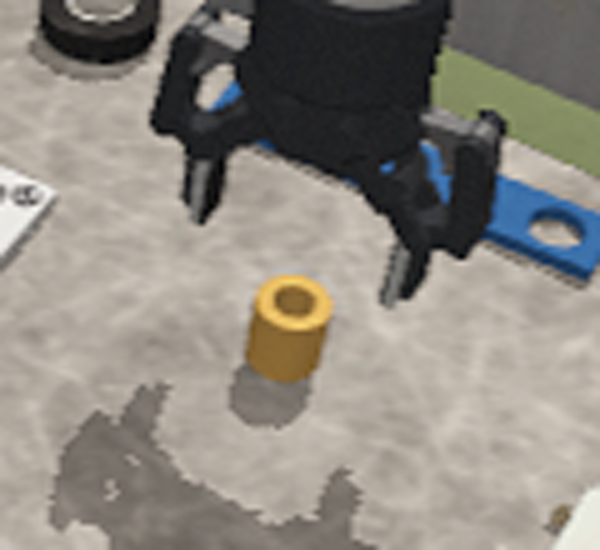

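Emit:
play_rows(plan=[[[-2, -2, 15, 0, 0], [-2, -2, 30, 0, 0], [-2, -2, 43, 0, 0], [-2, -2, 46.5, 0, 0], [-2, -2, 46.5, 0, 0.2], [-2, -2, 46.5, 0, 0.4], [-2, -2, 46.5, 0, 0.5], [-2, -2, 46.5, 0, 1], [-2, -2, 46.5, 0, 1], [-2, -2, 46.5, 0, 1], [-2, -2, 46.5, 0, 1]]])

```text
clock: 31.35
ee_pos: [0.4287, -0.1156, 0.0289]
eef_rot: [3.14, 0.0, 1.65]
wrist_force: [-1.5, -0.2, 9.5]
width: 0.0344
```

```bash
python3 nav.py 429.1 -114.9 27 94.5
python3 - <<'E'
from h import *
for n,x,y,w,h in(("scene",340,130,120,110),):
    im=robot.read_camera(n);crop(im,x,y,w,h,5,f"pics/d2_{n}_c.png")
E
```

```text
t 31.35 p [ 428.7 -115.6   28.9] rpy [179.9   0.   94.5] w 34.4 F [-1.5 -0.2  9.5] q [ 0.13  0.49  0.08  2.2  -0.09  0.45  0.36]
-> [0.7 0.4 1.9] roll 0.006
```

View pics/d2_scene_c.png

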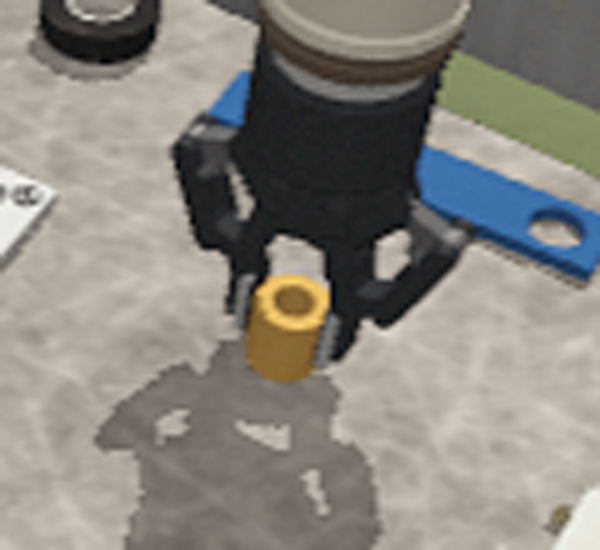

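Emit:
play_rows(plan=[[[0, 0, -3, 0, 1], [0, 0, -20, 0, 1], [0, 0, -50, 0, 1], [0, 0, -80, 0, 1], [5, 5, -92, 0, 1], [35, 20, -92, 0, 1], [70, 45, -92, 0, 1], [100, 70, -92, 0, 1], [130, 100, -92, 0, 1], [160, 130, -92, 0, 1], [180, 155, -92, 0, 1], [180, 165, -92, 0, 1]]])

```text
clock: 32.6
ee_pos: [0.5801, 0.0824, 0.1202]
eef_rot: [3.14, -0.003, 1.656]
wrist_force: [0.0, 1.5, -0.8]
width: 0.034
```

Emit:
play_rows(plan=[[[0, 0, 0, 0, 1], [0, 0, 0, 0, 1]]])

```text
clock: 32.8
ee_pos: [0.5772, 0.0754, 0.1195]
eef_rot: [-3.14, 0.001, 1.648]
wrist_force: [-0.6, 0.8, -0.7]
width: 0.0343
```

```bash
python3 nav.py 602.4 86.5 120 94.5
```

```text
t 32.8 p [577.2  75.4 119.5] rpy [-1.799e+02  1.000e-01  9.440e+01] w 34.3 F [-0.6  0.8 -0.7] q [-0.22  0.51  0.05  1.84 -0.03  0.8  -0.07]
-> [ 9.1 26.  -0.6] roll -0.007
```

Emit:
play_rows(plan=[[[4, 12, 0, 0, 1], [9, 26, -0.6, 0, 1], [9, 26, -0.6, 0, 1], [9, 26, -0.6, 0, 1]]])

```text
clock: 33.2
ee_pos: [0.6023, 0.0866, 0.1203]
eef_rot: [-3.14, 0.001, 1.649]
wrist_force: [-0.1, -0.2, -1.5]
width: 0.0346
```

```bash
python3 nav.py 602.4 86.5 120 94.5;  python3 - <<'E'
from ov import *
for n,roi,k in(("scene",(250,130,60,70),10),("top",(260,140,60,60),10)):
    im=robot.read_camera(n);cv2.imwrite(f"pics/d3_{n}.png",im[:,:,::-1]);draw(n,im,roi,k,[],f"pics/d3{n}.png")
E
```

```text
t 33.2 p [602.3  86.6 120.3] rpy [-179.9    0.    94.5] w 34.6 F [-0.1 -0.2 -1.5] q [-0.23  0.54  0.05  1.77 -0.04  0.83 -0.08]
-> [-0.1  0.1  0.3] roll -0.006
```

View pics/d3scene.png

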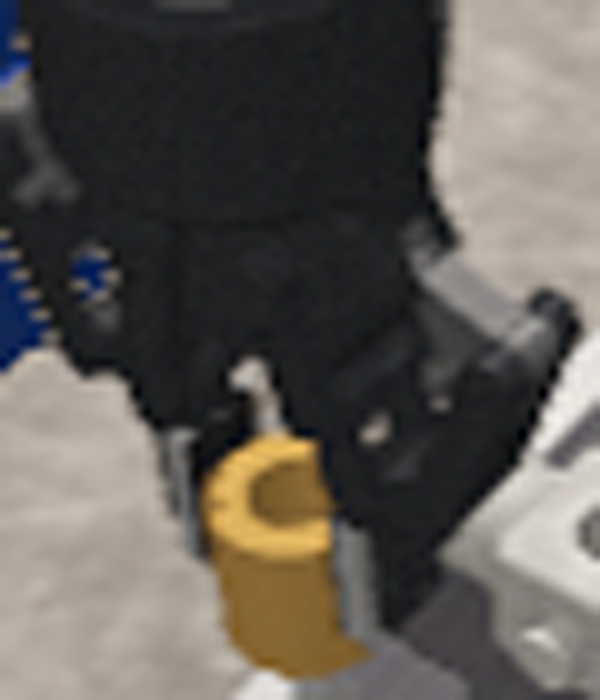

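View pics/d3top.png

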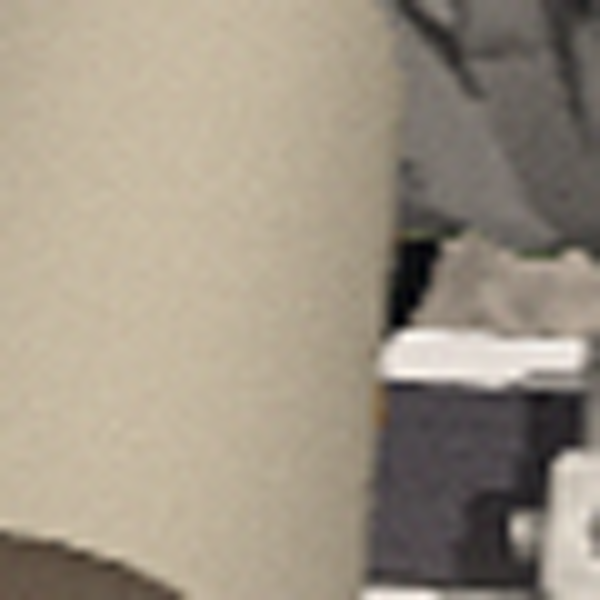

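Run:
```python
from ov import *
im=cv2.imread("pics/d3_scene.png")[:,:,::-1]
draw("scene",im,(255,165,50,60),12,[],"pics/d3z.png")
draw("scene",im,(255,165,50,60),12,[(circ(18,602.3,86.9,120.3+9.1),(255,255,0)),(circ(9.5,602.3,86.9,129.4),(255,0,255)),(circ(18,602.3,86.9,91.4),(255,255,0))]+fixture(608.7,7,.079),"pics/d3y.png")
```

```text
(no output)
```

View pics/d3y.png

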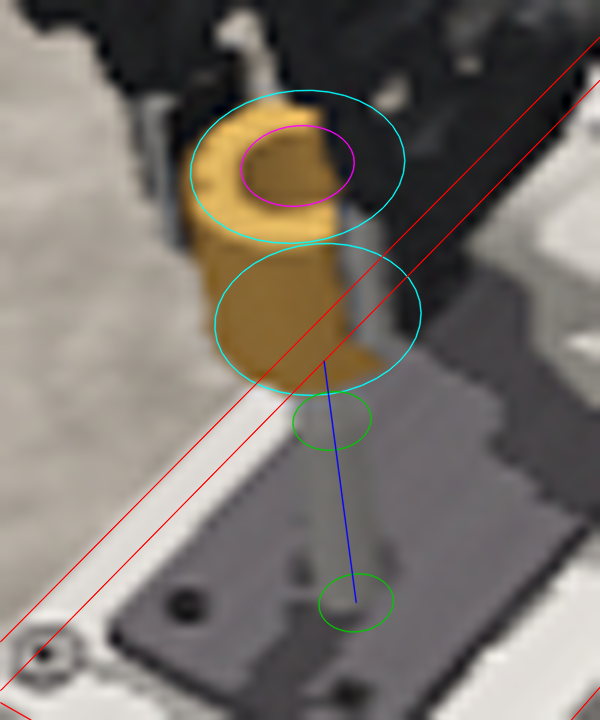

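View pics/d3z.png

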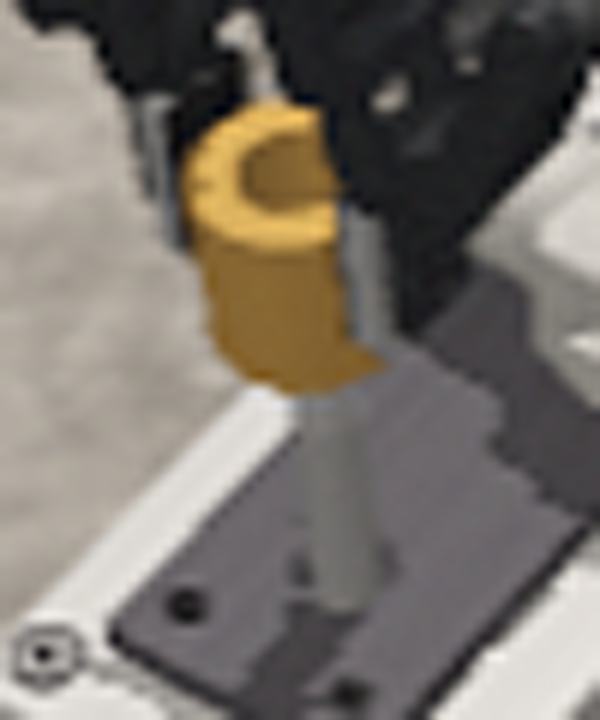

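Emit:
play_rows(plan=[[[0.3, 0.3, 6, 0, 1], [0.3, 0.3, 14, 0, 1], [0.3, 0.3, 20, 0, 1], [0.3, 0.3, 26, 0, 1], [0.3, 0.3, 26, 0, 1]]])

```text
clock: 33.8
ee_pos: [0.6029, 0.0879, 0.0931]
eef_rot: [-3.139, 0.001, 1.65]
wrist_force: [0.7, 0.2, -1.2]
width: 0.0344
```

```bash
python3 nav.py 602.4 86.5 49 94.5;  python3 - <<'E'
from ov import *
im=robot.read_camera("scene")
draw("scene",im,(255,165,50,60),12,[],"pics/d4z.png")
E
```

```text
t 33.8 p [602.9  87.9  93.1] rpy [-179.9    0.    94.5] w 34.4 F [ 0.7  0.2 -1.2] q [-0.23  0.58  0.05  1.78 -0.04  0.78 -0.08]
-> [-1.4 -0.5 44.1] roll 0.004
```

View pics/d4z.png

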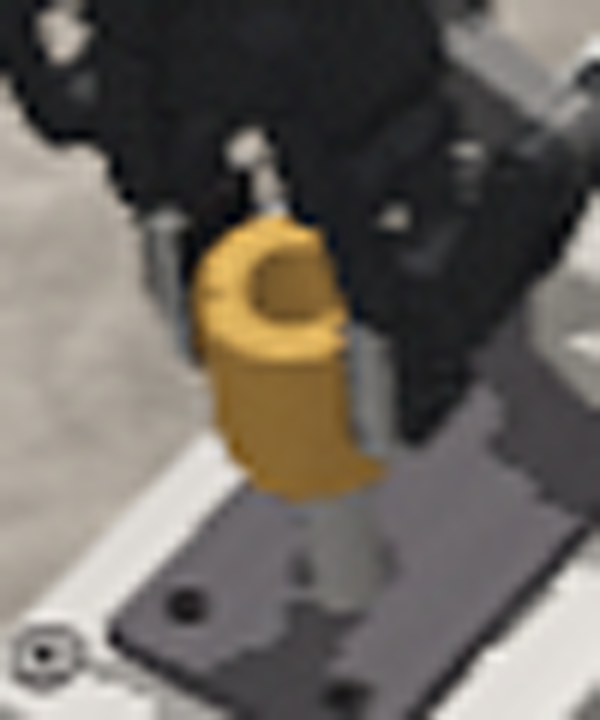

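Emit:
play_rows(plan=[[[-1.2, -0.6, 0, 0, 1], [-1.2, -0.6, 6, 0, 1], [-1.2, -0.6, 12, 0, 1], [-1.2, -0.6, 18, 0, 1], [-1.2, -0.6, 18, 0, 1]]])

```text
clock: 34.35
ee_pos: [0.6023, 0.087, 0.0752]
eef_rot: [-3.139, 0.0, 1.65]
wrist_force: [-0.3, -0.7, -0.0]
width: 0.0345
```

```bash
python3 nav.py 602.4 86.5 49 94.5;  python3 - <<'E'
from ov import *
im=robot.read_camera("scene")
draw("scene",im,(255,165,50,60),12,[],"pics/d5z.png")
E
```

```text
t 34.35 p [602.3  87.   75.2] rpy [-179.9    0.    94.5] w 34.5 F [-0.3 -0.7 -0. ] q [-0.22  0.61  0.05  1.79 -0.04  0.75 -0.08]
-> [-0.5  0.1 26.2] roll 0.005
```

View pics/d5z.png

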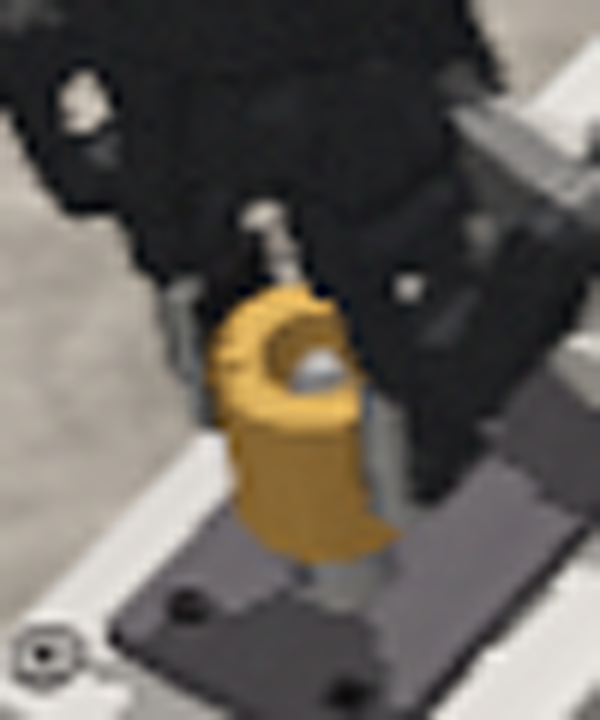

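Emit:
play_rows(plan=[[[-0.4, 0, 7, 0, 1], [-0.4, 0, 14, 0, 1], [-0.4, 0, 20, 0, 1], [-0.4, 0, 24, 0, 1], [-0.4, 0, 26, 0, 1], [-0.4, 0, 26, 0, 1]]])

```text
clock: 35.0
ee_pos: [0.6031, 0.0867, 0.05]
eef_rot: [-3.141, 0.0, 1.65]
wrist_force: [0.1, -0.4, -1.8]
width: 0.0344
```

```bash
python3 nav.py 602.4 86.5 48.5 94.5
```

```text
t 35.0 p [603.1  86.7  50. ] rpy [-180.     0.    94.5] w 34.4 F [ 0.1 -0.4 -1.8] q [-0.22  0.65  0.04  1.79 -0.04  0.7  -0.07]
-> [-0.1 -0.7  1.5] roll 0.004
```

Emit:
play_rows(plan=[[[0, -0.5, 1, 0, 1], [0, -0.5, 2, 0, 1], [0, -0.5, 2.5, 0, 1]]])

```text
clock: 35.3
ee_pos: [0.6031, 0.0868, 0.049]
eef_rot: [3.141, -0.0, 1.65]
wrist_force: [-3.5, -1.3, 8.9]
width: 0.0346
```

Emit:
play_rows(plan=[[[0, -0.5, 1.5, 0, 0.4], [0, -0.5, 1.5, 0, 0], [0, -0.5, 1, 0, 0], [0, -0.5, -15, 0, 0], [0, -0.5, -50, 0, 0], [0, -0.5, -85, 0, 0], [0, -40, -100, 0, 0], [-30, -80, -100, 0, 0], [-65, -110, -100, 1, 0], [-105, -130, -100, 2, 0], [-145, -150, -100, 3, 0], [-180, -170, -100, 4, 0]]])

```text
clock: 36.5
ee_pos: [0.4472, -0.1081, 0.1495]
eef_rot: [3.139, -0.001, 1.085]
wrist_force: [0.4, 0.6, 0.1]
width: 0.0855
```

```bash
python3 look.py d6; python3 nav.py 441.9 -258 90 4
```

```text
t 36.6 p [ 445.2 -111.7  149.2] rpy [1.799e+02 1.000e-01 6.180e+01] w 85.3 F [ 1.4 -0.1 -0.4] q [-0.03  0.28  0.24  2.12 -0.09  0.75 -0.21]
-> [-130.5   66.1   59.4] roll 7.23
```

View pics/d6_scene_c.png

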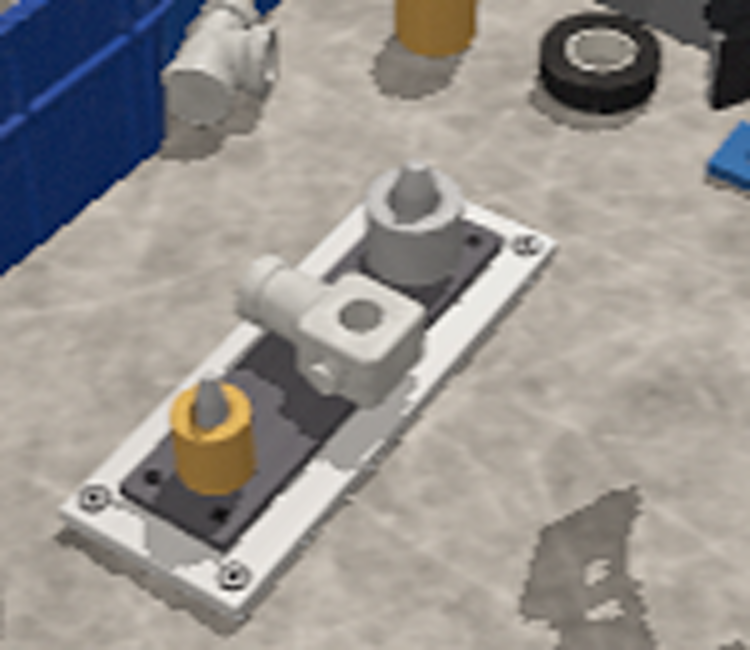

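View pics/d6_top_c.png

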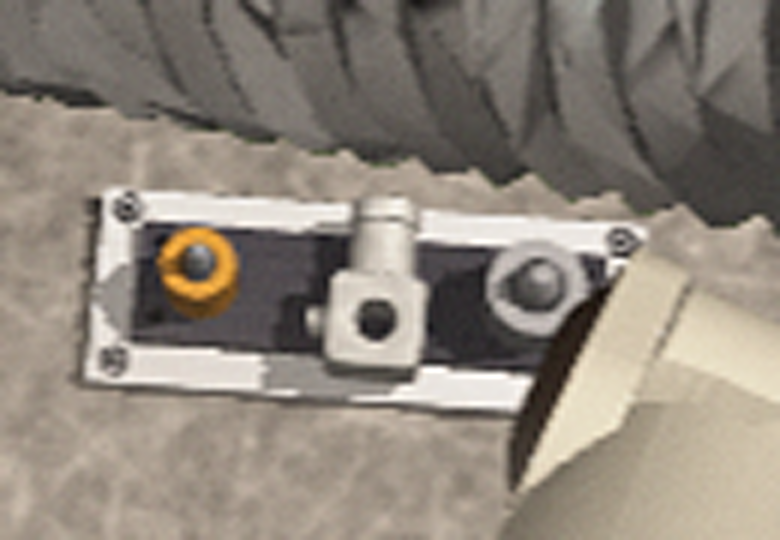

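Emit:
play_rows(plan=[[[-20, 10, 0, 1, 0], [-45, 22, 10, 2, 0], [-70, 35, 20, 3, 0], [-95, 48, 35, 4, 0], [-115, 58, 45, 5, 0], [-130.5, 66, 55, 6, 0], [-130.5, 66, 59, 7, 0], [-130.5, 66, 59, 7.23, 0], [-130.5, 66, 59, 7.23, 0], [-130.5, 66, 59, 7.23, 0]]])

```text
clock: 37.6
ee_pos: [0.4468, -0.2516, 0.0896]
eef_rot: [-3.141, -0.001, 0.086]
wrist_force: [0.3, 0.1, 0.5]
width: 0.0857
```

```bash
python3 nav.py 441.9 -258 19 4;  python3 - <<'E'
from h import *
for n,x,y,w,h in(("scene",360,110,130,110),("top",340,200,120,110)):
    im=robot.read_camera(n);crop(im,x,y,w,h,5,f"pics/e1_{n}_c.png")
E
```

```text
t 37.6 p [ 446.8 -251.6   89.6] rpy [-1.8e+02 -1.0e-01  4.9e+00] w 85.7 F [0.3 0.1 0.5] q [ 0.09  0.49  0.46  2.04 -0.34  0.68 -0.72]
-> [-5.5  6.  70.6] roll 0.118
```

View pics/e1_scene_c.png

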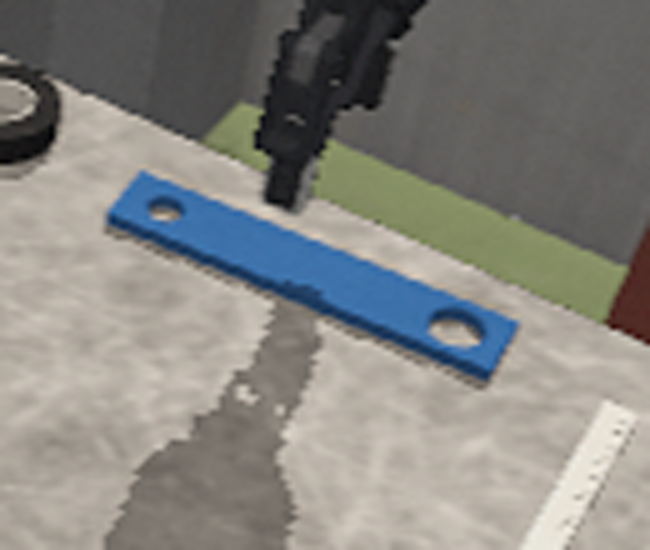

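View pics/e1_top_c.png

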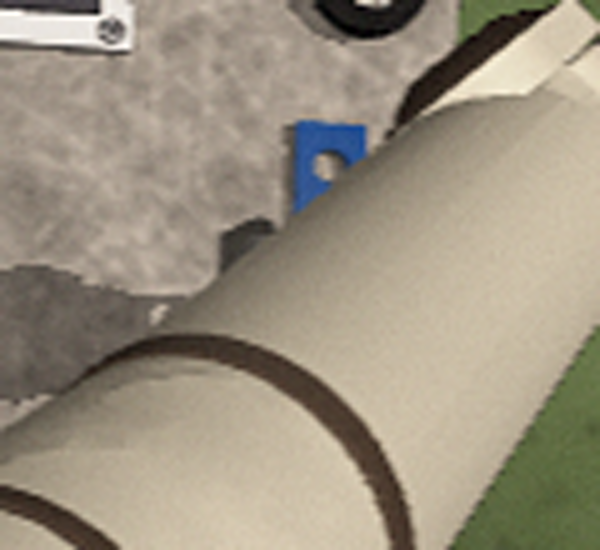

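Emit:
play_rows(plan=[[[-5.5, 6, 15, 0.1, 0], [-5.5, 6, 30, 0.1, 0], [-5.5, 6, 40, 0.1, 0], [-5.5, 6, 40, 0.1, 0], [-5.5, 6, 40, 0.1, 0]]])

```text
clock: 38.2
ee_pos: [0.4409, -0.2585, 0.0487]
eef_rot: [-3.141, 0.001, 0.068]
wrist_force: [0.5, -0.4, 0.4]
width: 0.0851
```

```bash
python3 nav.py 441.9 -258 19 4;  python3 - <<'E'
from h import *
for n,x,y,w,h in(("scene",360,110,130,110),):
    im=robot.read_camera(n);crop(im,x,y,w,h,5,f"pics/e2_{n}_c.png")
E
```

```text
t 38.2 p [ 440.9 -258.5   48.7] rpy [-180.     0.     3.9] w 85.1 F [ 0.5 -0.4  0.4] q [ 0.14  0.56  0.42  2.05 -0.39  0.6  -0.68]
-> [ 1.1 -0.5 29.7] roll -0.009
```

View pics/e2_scene_c.png

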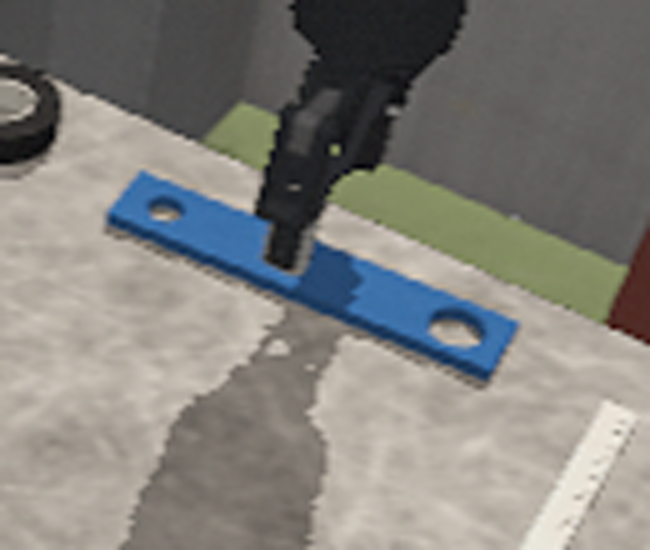

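Emit:
play_rows(plan=[[[1, -0.5, 12, 0, 0], [1, -0.5, 22, 0, 0], [1, -0.5, 27, 0, 0], [1, -0.5, 27.5, 0, 0.2], [1, -0.5, 27.5, 0, 0.4], [1, -0.5, 27.5, 0, 0.45], [1, -0.5, 27.5, 0, 1], [1, -0.5, 27.5, 0, 1], [1, -0.5, 27.5, 0, 1], [1, -0.5, 27.5, 0, 1]]])

```text
clock: 39.25
ee_pos: [0.4421, -0.2585, 0.0222]
eef_rot: [3.141, -0.001, 0.068]
wrist_force: [-1.3, 0.4, 5.1]
width: 0.0375
```

```bash
python3 nav.py 441.9 -258 19 4
```

```text
t 39.25 p [ 442.1 -258.5   22.2] rpy [180.   -0.    3.9] w 37.5 F [-1.3  0.4  5.1] q [ 0.16  0.61  0.39  2.05 -0.43  0.55 -0.65]
-> [-0.2 -0.6  3.2] roll -0.014
```

Emit:
play_rows(plan=[[[0, 0, -2, 0, 1], [0, 0, -8, 0, 1], [0, 0, -20, 0, 1], [0, 0, -35, 0, 1], [0, 0, -35, 0, 1]]])

```text
clock: 39.75
ee_pos: [0.4435, -0.2593, 0.0589]
eef_rot: [3.139, -0.004, 0.068]
wrist_force: [0.4, 0.3, -1.4]
width: 0.0374
```

```bash
python3 nav.py 450 -130 122 4;  python3 - <<'E'
from h import *
for n,x,y,w,h in(("scene",360,90,130,130),):
    im=robot.read_camera(n);crop(im,x,y,w,h,5,f"pics/e3_{n}_c.png")
E
```

```text
t 39.75 p [ 443.5 -259.3   58.9] rpy [179.9  -0.2   3.9] w 37.4 F [ 0.4  0.3 -1.4] q [ 0.13  0.55  0.43  2.05 -0.38  0.62 -0.69]
-> [  15.5 -128.4  -63.3] roll -0.014
```

View pics/e3_scene_c.png

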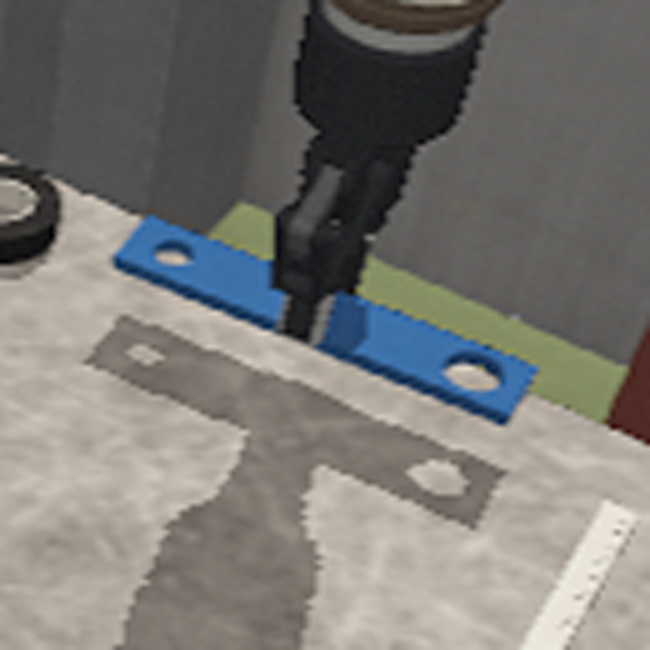

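Emit:
play_rows(plan=[[[0, 0, -30, 0, 1], [0, -10, -60, 0, 1], [0, -35, -63, -1, 1], [0, -65, -63, -2, 1], [0, -95, -63, -3, 1], [0, -125, -63, -4, 1], [0, -155, -63, -5, 1], [0, -185, -63, -6, 1], [0, -215, -63, -7, 1], [0, -240, -63, -8, 1], [0, -262, -63, -9, 1], [0, -262, -63, -10, 1]]])

```text
clock: 41.0
ee_pos: [0.4236, 0.0065, 0.1194]
eef_rot: [-3.141, -0.001, 1.475]
wrist_force: [1.0, -0.7, -2.7]
width: 0.0375
```

Emit:
play_rows(plan=[[[0, 0, 0, -0.7, 1], [0, 0, 0, -1.3, 1], [0, 0, 0, -1.3, 1]]])

```text
clock: 41.3
ee_pos: [0.4239, 0.0031, 0.1194]
eef_rot: [-3.141, -0.0, 1.646]
wrist_force: [0.2, 0.2, -2.0]
width: 0.0368
```

```bash
python3 nav.py 608.7 7 122 94.5
```

```text
t 41.3 p [423.9   3.1 119.4] rpy [-180.    -0.    94.3] w 36.8 F [ 0.2  0.2 -2. ] q [-0.16  0.27  0.1   2.22 -0.04  0.65  0.05]
-> [-10.1 184.6  -2.6] roll -0.021
```

Emit:
play_rows(plan=[[[-2, 30, -3, 0, 1], [-4, 65, -3, 0, 1], [-6, 100, -3, 0, 1], [-8, 135, -3, 0, 1], [-9, 165, -3, 0, 1], [-10, 184.6, -3, 0, 1], [-10, 184.6, -3, 0, 1], [-10, 184.6, -3, 0, 1]]])

```text
clock: 42.1
ee_pos: [0.6083, 0.0068, 0.1217]
eef_rot: [-3.14, 0.0, 1.644]
wrist_force: [-0.9, 0.1, -2.6]
width: 0.037
```

```bash
python3 nav.py 608.7 7 122 94.5; python3 look.py e4
```

```text
t 42.1 p [608.3   6.8 121.7] rpy [-179.9    0.    94.2] w 37.0 F [-0.9  0.1 -2.6] q [-0.13  0.54  0.1   1.77 -0.07  0.83  0.07]
-> [ 0.1  0.5 -0.3] roll -0.038
```

View pics/e4_scene_c.png

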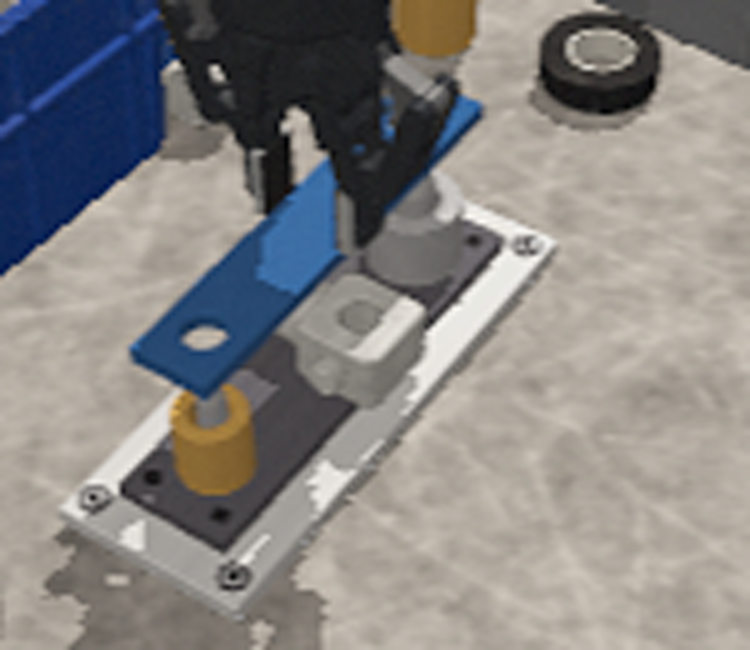

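View pics/e4_top_c.png

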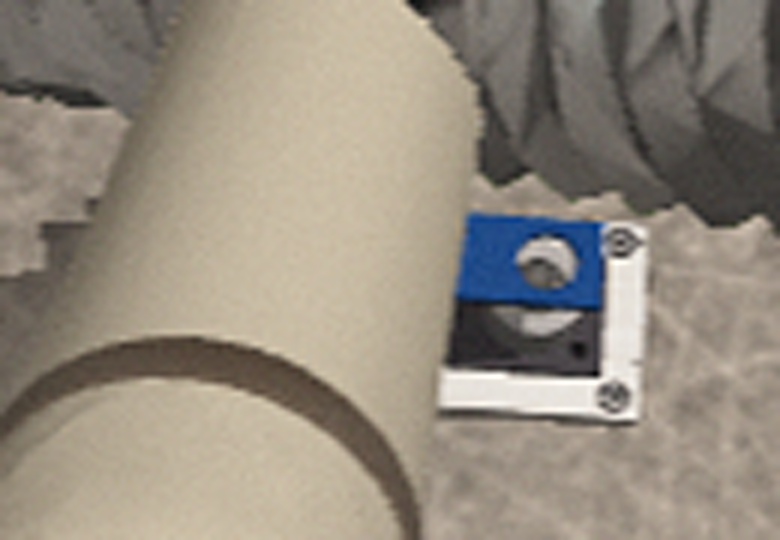

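Emit:
play_rows(plan=[[[0, 0.5, 6, -0.03, 1], [0, 0.5, 12, -0.03, 1], [0, 0.5, 18, -0.03, 1], [0, 0.5, 24, -0.03, 1], [0, 0.5, 24, -0.03, 1]]])

```text
clock: 42.7
ee_pos: [0.6084, 0.007, 0.0972]
eef_rot: [-3.139, -0.0, 1.65]
wrist_force: [-1.1, 0.0, -2.4]
width: 0.0375
```

```bash
python3 nav.py 608.7 7 90 94.5; python3 look.py e5
```

```text
t 42.7 p [608.4   7.   97.2] rpy [-179.9   -0.    94.5] w 37.5 F [-1.1  0.  -2.4] q [-0.13  0.58  0.09  1.78 -0.07  0.79  0.08]
-> [-0.   0.3  7.2] roll 0.004
```

View pics/e5_scene_c.png

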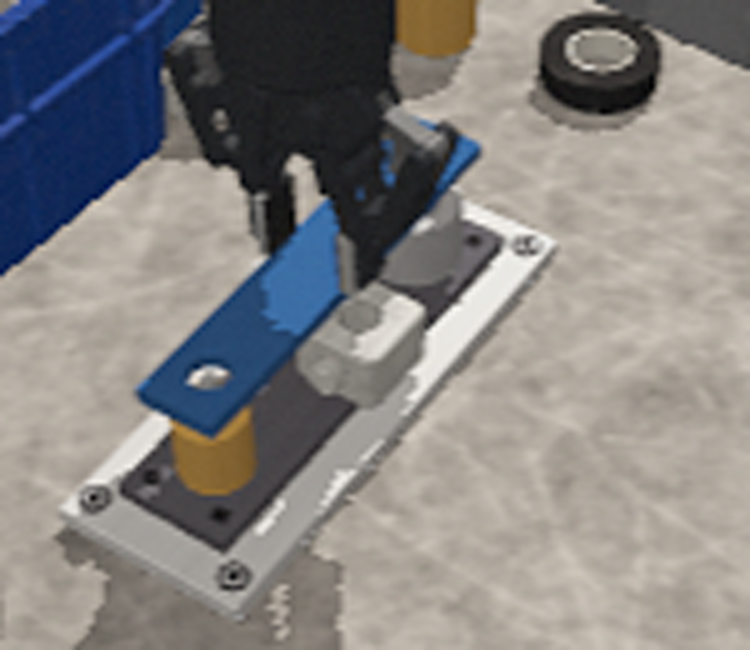

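View pics/e5_top_c.png

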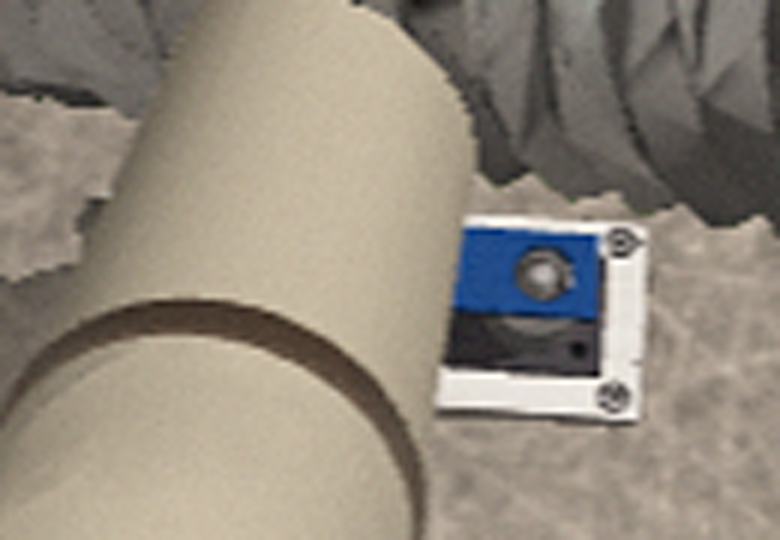

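Emit:
play_rows(plan=[[[0, 0.3, 4, 0, 1], [0, 0.3, 8, 0, 1], [0, 0.3, 12, 0, 1], [0, 0.3, 14, 0, 1], [0, 0.3, 14, 0, 1]]])

```text
clock: 43.3
ee_pos: [0.6094, 0.007, 0.0839]
eef_rot: [-3.141, -0.0, 1.65]
wrist_force: [-0.7, 0.5, -1.9]
width: 0.0371
```

```bash
python3 nav.py 608.7 7 80.2 94.5
```

```text
t 43.3 p [609.4   7.   83.9] rpy [-179.9   -0.    94.5] w 37.1 F [-0.7  0.5 -1.9] q [-0.12  0.6   0.09  1.79 -0.07  0.76  0.08]
-> [ 0.  -0.7  3.7] roll 0.004
```

Emit:
play_rows(plan=[[[0, -0.4, 1.5, 0, 1], [0, -0.4, 3, 0, 1], [0, -0.4, 4, 0, 1], [0, -0.4, 4, 0, 1]]])

```text
clock: 43.7
ee_pos: [0.6094, 0.007, 0.0805]
eef_rot: [3.141, -0.0, 1.65]
wrist_force: [0.2, 0.4, -2.9]
width: 0.0372
```

Emit:
play_rows(plan=[[[0, 0, 0.5, 0, 1], [0, 0, 1, 0, 1], [0, 0, 1, 0, 1]]])

```text
clock: 44.0
ee_pos: [0.6095, 0.007, 0.0803]
eef_rot: [3.141, -0.0, 1.65]
wrist_force: [-2.6, -0.6, 4.7]
width: 0.0375
```

Emit:
play_rows(plan=[[[0, 0, 0.5, 0, 0.4], [0, 0, 0, 0, 0], [0, 0, 0, 0, 0], [0, 0, -15, 0, 0], [0, 0, -45, 0, 0], [0, 0, -70, 0, 0], [0, -40, -80, 0, 0], [0, -85, -80, 0, 0], [0, -130, -80, 0, 0], [0, -170, -80, 0, 0], [0, -200, -80, 0, 0], [0, -200, -80, 0, 0]]])

```text
clock: 45.2
ee_pos: [0.4057, -0.0093, 0.1598]
eef_rot: [-3.139, -0.001, 1.649]
wrist_force: [0.1, 0.3, 0.8]
width: 0.0853
```

```bash
python3 nav.py; python3 look.py e6
python3 - <<'E'
from ov import *
cur=bar(608.7,7,58,np.radians(184.5),40,210)
for n,roi,k in(("scene",(250,130,130,120),6),("top",(265,150,120,75),6.5)):
    draw(n,cv2.imread(f"pics/e6_{n}.png")[:,:,::-1],roi,k,cur,f"pics/e6_{n}_o.png")
E
```

```text
t 45.2 p [405.7  -9.3 159.8] rpy [-179.8   -0.    94.5] w 85.3 F [0.1 0.3 0.8] q [-0.14  0.17  0.11  2.23 -0.03  0.75  0.06]
```

View pics/e6_scene_o.png

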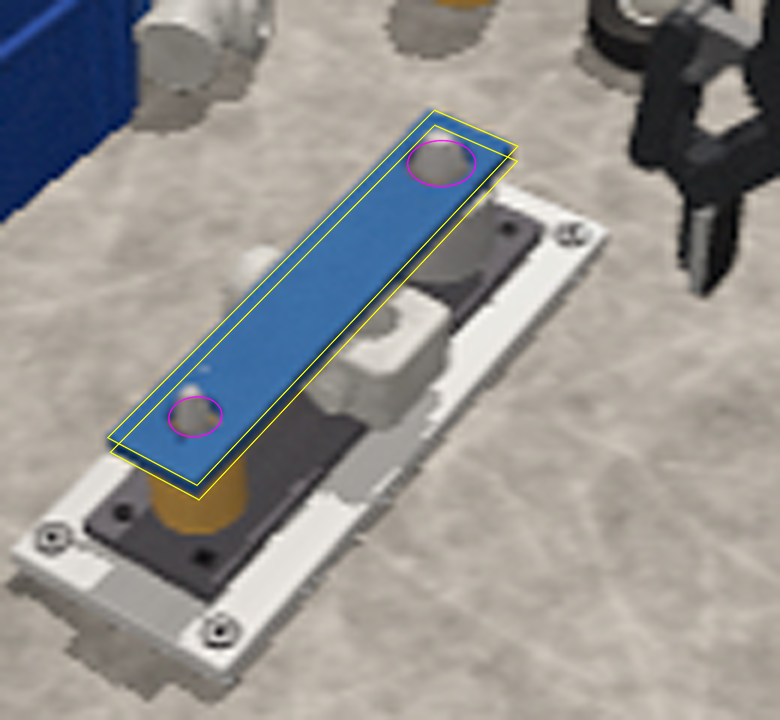

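View pics/e6_top_o.png

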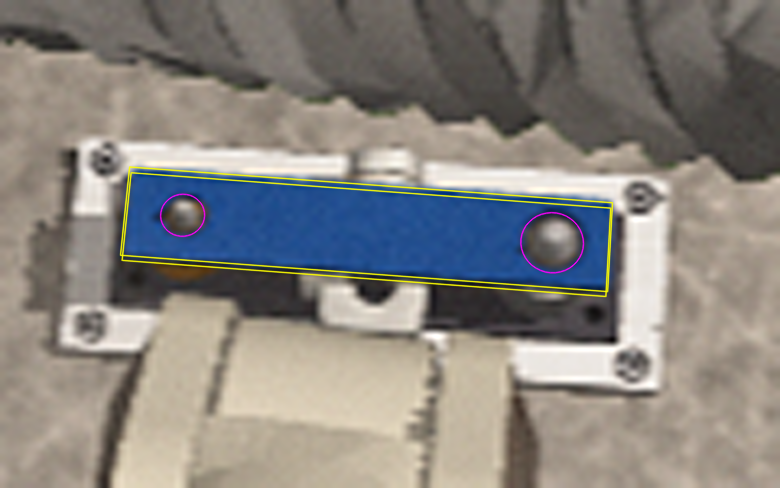

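View pics/e6_scene.png

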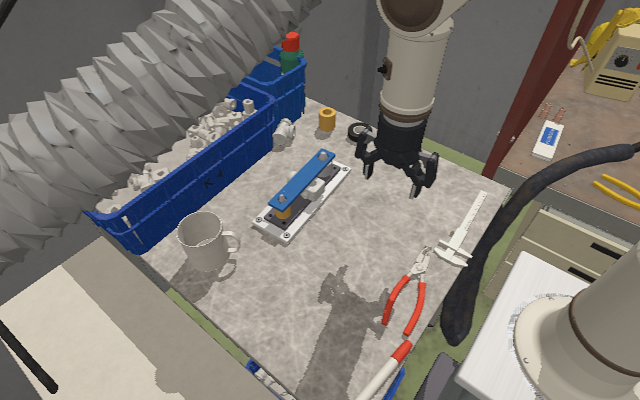

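Emit:
play_rows(plan=[[[0, 0, 0, 0, 0], [0, 0, 0, 0, 0], [0, 0, 0, 0, 0]]])

```text
clock: 45.6
ee_pos: [0.4108, -0.0087, 0.1595]
eef_rot: [3.141, 0.0, 1.65]
wrist_force: [1.0, -0.4, 0.1]
width: 0.0854
```

```bash
python3 -c "
from bench import robot
print(robot.close_job())"
```

```text
the job is handed in; nothing more can be done
None
```

The bracket is assembled on the pins in the order asked and handed in at about 45.6 s of the 136 s. I have no verdict on it; the hand-in reports none.

**What I did:** I laid the foot plate over both pins with its wide hole on the thick pin. The casting went midway between them with its socket pointing away from the robot. Then came the steel sleeve on the thick pin, the 36 mm brass sleeve on the thin pin, and the blue strap on top of both sleeves. The other brass piece measured about 47 mm across, so I left it. I did not move or touch the cup or the tape.

**Last checks:**
- **Strap:** in both camera views it matches a strap lying flat at 58 mm, which is the top of the sleeves, with each pin through its own hole.
- **Casting:** about 1 mm and 1° from its target when placed. I did not re-measure it after the strap went on, but it looks unmoved in the last pictures.
- **Seating:** every part met a light contact force at the expected height. The highest wrist reading was 16.5 N, during a first bad grip on the casting.

**What failed or disagreed:**
- **First casting grip:** it landed on the casting's side boss and shifted the part by about 1 mm. I opened, re-gripped across the 55 mm width as instructed, and it held.
- **Camera offset:** the two cameras disagreed by about 2 mm, so I corrected each fit by eye.
- **Flexible duct:** the forearm visibly passes through the duct over the fixture. Joint torques and wrist force showed no contact, so the duct appears not to be solid.

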